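Take down two cured chips from under their weights

TASK

The glue of the two microfluidic chips on the granite plate has cured under load. Take both stacks apart from the top and put every part where it belongs: the big weight on the big wooden stand, the small weight on the small wooden stand, the aluminium pressure plate flat in the middle of the steel tray, the long chip squarely on the holder with the long bed and the square chip squarely on the holder with the square bed. Set each thing down gently and upright, drop nothing, and keep the chips level.

Things in the scene. Friction and masses are not known exactly. Their poses are not given: they have to be found in the camera images.
- big_weight: Big steel knob weight, 0.5 kg, standing upright: round body 38 mm across and 43 mm high, then a neck and a 32 mm knob head, 63 mm high in all. It stands on the pressure plate at the start. Origin: centre of its underside; z up along its axis.
- small_weight: Small steel knob weight, 0.2 kg, standing upright: round body 28 mm across and 31 mm high, then a neck and a 23 mm knob head, 45 mm high in all. It stands on the square chip at the start. Origin: centre of its underside; z up.
- press_plate: Aluminium pressure plate with a black rubber facing underneath, 50 x 40 x 12 mm (x, y, z), about 70 g, under the big weight and on the long chip, whose two ends stick out from under it. Origin: centre of its underside; x along the 50 mm side, z up.
- slide_chip: Long clear chip, 75 x 25 x 6 mm (x, y, z), rigid, about 30 g, lying flat on the 30 mm high dark granite plate (150 x 240 mm) under the pressure plate. Origin: centre of its underside; x along the 75 mm side, z up.
- square_chip: Square clear chip, 50 x 50 x 6 mm, rigid, about 30 g, lying flat on the same granite plate under the small weight, about 140 mm from the long chip. Origin: centre of its underside; x and y along its sides, z up.
- big_stand: Big wooden weight stand, a fixed round dish 78 mm across with a felt floor 64 mm across that lies 8 mm above the bench, and a rim to 14 mm above the bench. Origin: centre of its underside, on the bench.
- small_stand: Small wooden weight stand, a fixed round dish 58 mm across with a felt floor 44 mm across that lies 8 mm above the bench, and a rim to 14 mm above the bench. Origin: centre of its underside, on the bench.
- tray: Shallow stainless tray, fixed, 110 x 84 mm (x, y), with a 2 mm thick floor and a 2 mm thick rim to 6 mm above the bench. Origin: centre of its underside, on the bench; x along its long side.
- slide_holder: Chip holder with the long bed, fixed: aluminium block 105 x 64 x 12 mm (x, y, z) with a white bed 75 x 25 mm in the middle of its top, raised to 14 mm above the bench. The small clips at its two ends stay below 16 mm and away from the bed. Origin: centre of its underside, on the bench; x along the bed's long side.
- square_holder: Chip holder with the square bed, fixed: aluminium block 90 x 84 x 12 mm (x, y, z) with a white bed 50 x 50 mm in the middle of its top, raised to 14 mm above the bench. Origin: centre of its underside, on the bench; x and y along the bed's sides.

How it is judged:
By the outcome, as a careful person would: the job done as asked, in the order asked, and still so for the second after the job is handed in, with the robot touching nothing.
It also fails if it takes over 136 s, if anything falls off the work surface, if the arm or the gripper's body presses on something with over 40 N, if the wrist force passes 120 N, or if a joint passes its speed limit or range.

ROBOT

A 7-joint arm with a two-finger parallel gripper is mounted at the origin on the work surface. World frame = base frame: x ahead of the robot, y to its left, z up, the work surface at z = 0. Lengths are in m, angles in rad, forces in N, time in s.
With the tool pointing down it reaches from about 0.425 to 0.925 m from the base axis. Payload 6.8 kg.
Tool frame: the origin (TCP) lies between the finger pads; the fingertips stand 17 mm ahead of it and the grasp point (between the pads) lies 2 mm behind it; z points along the fingers, y is the direction in which the jaws open and shut (so a half turn about z gives the same grasp; the last joint's range is limited). The gripper opens to 85 mm and grips with 20 to 120 N. Pads are 22 mm wide; open, the fingers measure 114 mm over their backs; the gripper's body (76 mm by 85 mm) begins 54 mm behind the grasp point. The pads swing forward as they close: fully open they stand 13 mm farther back than shut.
Start: joints at [1.12, 0.477, 0.022, 1.555, -0.011, 1.109, -0.083], TCP at [0.227, -0.636, 0.248] pointing down, gripper open.
Joint ranges: [-2.96, 2.96], [-0.34, 2.1], [-1.41, 1.46], [0.24, 2.44], [-1.37, 4.51], [0.17, 1.92], [-2.96, 2.96]. Speed limits (rad/s): [2.39, 2.39, 3.14, 3.14, 3.14, 3.14, 3.14].

INTERFACE

Orientations are given as a unit quaternion [w, x, y, z].
In Python, from station import bot gives the robot as it stands. The module is installed in compiled form; this text tells all that it offers.
- The arm moves only by the tool carry_out, never from a script. Its argument "moves" is a list of rows, each a list of 3 entries, a list of its own where there are three numbers: the turn, a rotation vector about the tool's x, y, z in degrees, then the shift along the tool's x, y, z in cm, then the finger opening in cm, from 0 to 8.54. A call has 1 to 5 rows; each row is the pose to reach, as a shift and turn from the pose commanded when the call began, along the tool's axes at that moment; what a row does not reach only later rows make up. A row lasts 1/8 s, in which the tool goes at most 62.5 mm and 10.7 degrees, less where a joint would pass 70% of its speed; a pose out of reach is approached as far as the arm can. A call with a gripper value outside its range is refused whole. The fingers move at their own pace and stop on an object; "newtons" is the grip in N (left out, the last holds). Time passes only in rows, so rows that repeat a pose let the fingers close. It gives the time, the measured TCP pose, the force and the opening at its end, in the units of the state.
- bot.get_obs(): the state, without advancing time (a new reading comes with each control period).
- bot.read_camera(name): name is "scene" or "top" or "wrist"; returns the picture (480x640x3 uint8, red, green, blue); there is no depth.
- bot.camera_info(name): a dict with "vertical_fov" (degrees; the focal length in pixels is half the picture's height over the tangent of half this angle, whatever the lens; pixels are square), "cx", "cy" (the principal point, pixels), "position" and "attitude" of the camera in the world. Camera axes: x right, y up, looking along -z (the intrinsics and any distortion apply to the point x, -y, -z); pixel columns grow to the right and rows downward; lengths in m; the calibration is good to about 2 mm. A picture is of the moment at which its call begins: read the wrist's pose just before it. camera_info takes no time and is no camera call; for the wrist camera it gives the pose at the moment of the call.
- bot.hand_in(): hands the job in, once; it reports no verdict.
Trained networks look in the newest picture that a camera, given by its name, has taken for a name from the list of things; names that differ only in an ending like _2 or _b are one class to them, and where a whole thing is asked for, a point or a joint stands for the part that bears it (a point fixed in the world has none). Each returns a list of dicts, best first, with "score" (0 to 1); they miss things now and then, are a little off and sometimes report something else, mostly with a low value. They report only what shows in the picture. A call takes as long as a camera call.
- bot.silhouettes(label, camera): "region" (480x640 bool, what is visible of it) and "location" ([column, row] in pixels, amid what is visible of it).
The state is a dict: "t": time; "q": joint angles; "joint_vel": joint speeds; "joint_torque": joint torques, N m; "eef_pos": TCP position; "tool_rot": TCP orientation; "contact_force": force on the tool from outside, world axes, zero at the start; "torque": the same for the moment, N m; "gripper_width": opening from 0.0 (shut) to 1.0 (fully open).
Only numpy, scipy, OpenCV 4.12 (cv2) and the standard library are available. Lean on these libraries where they do the work, as an engineer would, in place of code of your own. Each camera call takes 0.05 s, during which the arm holds its last target. There are 200 camera calls.

## Working session

There is one attempt and no reset: what is moved stays moved. The work goes in short steps, Python scripts to look and compute and a tool call to move; the robot and the scene stay as the last step left them, time stands still between calls to the robot, and variables do not carry over. Pictures are saved under pics/ and viewed, about 12 in all and at most 16, crops included, and the job is handed in when it is done.

Besides the shell and the picture viewer there is one more tool, called after ">>>" as a command line: name --argument value ..., lists and objects as JSON in quotes. carry_out: Moves the arm, as the interface text tells. Its arguments: {"type":"object","properties":{"moves":{"type":"array"},"newtons":{"type":"number"}},"required":["moves"]}

```bash
mkdir -p pics; ls; python3 - <<'E'
from station import bot
import cv2
for n in ["scene","top","wrist"]:
    print(n,bot.camera_info(n))
    im=bot.read_camera(n); cv2.imwrite(f"pics/{n}0.png",im[:,:,::-1])
o=bot.get_obs(); print(o)
E
```

```text
pics
scene {'vertical_fov': 53.498415941854326, 'cx': 319.8425715849849, 'cy': 246.72724300611418, 'position': array([0.79547632, 0.39135449, 0.79899036]), 'attitude': array([0.26203678, 0.0680433 , 0.27035816, 0.92391195])}
top {'vertical_fov': 44.69636258011332, 'cx': 316.86441668308265, 'cy': 241.9544593352196, 'position': array([0.28960372, 0.00289638, 1.24720251]), 'attitude': array([ 0.7178517 ,  0.08458648, -0.07725575, -0.68670635])}
wrist {'vertical_fov': 67.74454459730319, 'cx': 315.47276413315586, 'cy': 233.46717558108392, 'position': array([ 0.3002399 , -0.60873329,  0.37202565]), 'attitude': array([ 0.80707149, -0.12742447,  0.09094438, -0.56932217])}
{'t': 0.15, 'q': array([ 1.1198931 ,  0.47763617,  0.02234425,  1.55619796, -0.01148797,
        1.10929545, -0.08312454]), 'joint_vel': array([ 1.04860491e-03, -2.66295285e-03,  5.44829167e-05, -5.66690867e-03,
        1.29139156e-04, -3.26934409e-04, -9.99108519e-04]), 'joint_torque': array([ 2.37632979e-03, -5.96925724e+01,  1.60985492e+00, -2.81490844e+01,
        1.26459685e-02,  6.53175564e-03,  2.19363830e-05]), 'eef_pos': array([ 0.22673993, -0.63533006,  0.24754274]), 'tool_rot': array([-6.82702569e-04,  9.85346338e-01,  1.70564057e-01, -1.73309935e-04]), 'contact_force': array([-0.60926852, -0.31103127, -0.33705369]), 'torque': array([0.0471242 , 0.02186565, 0.03611131]), 'gripper_width': 0.9988430708759646}
```

View pictures.

View pics/top0.png

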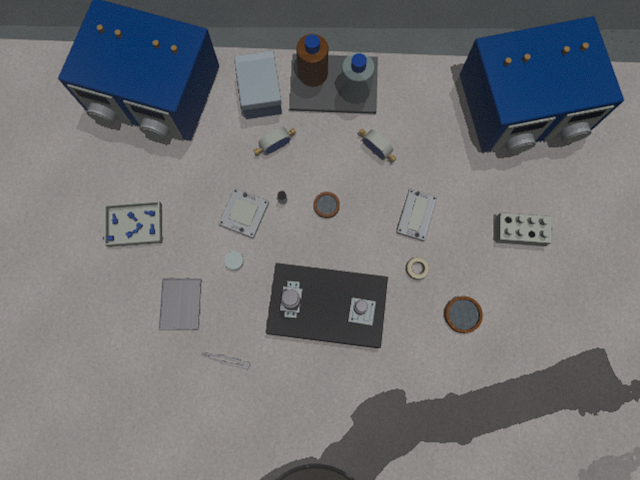

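View pics/scene0.png

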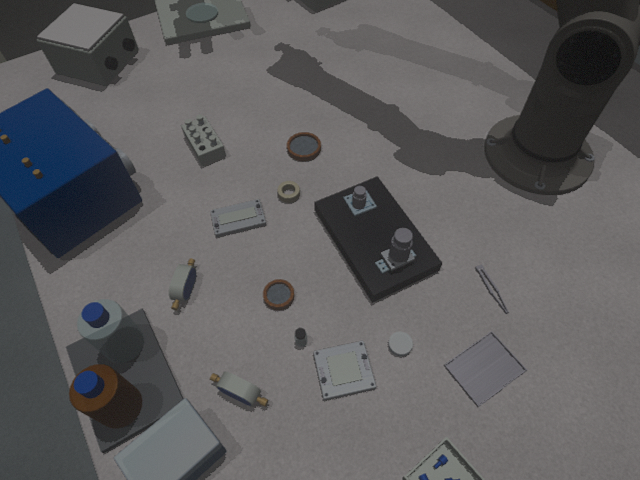

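```bash
cat > h.py <<'E'
import numpy as np, cv2
from scipy.spatial.transform import Rotation as R
from station import bot
def rot(q): return R.from_quat(np.roll(q,-1))
def unproj(ci,px,z):
    f=240/np.tan(np.radians(ci["vertical_fov"]/2)); px=np.atleast_2d(px).astype(float)
    d=np.c_[(px[:,0]-ci["cx"])/f,-(px[:,1]-ci["cy"])/f,-np.ones(len(px))]
    d=rot(ci["attitude"]).apply(d); p=np.array(ci["position"])
    return p+d*((z-p[2])/d[:,2])[:,None]
def proj(ci,P):
    f=240/np.tan(np.radians(ci["vertical_fov"]/2))
    c=rot(ci["attitude"]).inv().apply(np.atleast_2d(P)-ci["position"])
    return np.c_[ci["cx"]+f*c[:,0]/-c[:,2],ci["cy"]-f*c[:,1]/-c[:,2]]
def rect(ci,mask,z):
    "min-area rectangle of the mask unprojected to height z: centre, sides mm (long first), angle deg of long side"
    c=max(cv2.findContours(mask.astype(np.uint8),cv2.RETR_EXTERNAL,cv2.CHAIN_APPROX_NONE)[0],key=cv2.contourArea)[:,0]
    P=unproj(ci,c,z)[:,:2]*1000
    (x,y),(w,h),_=r=cv2.minAreaRect(P.astype(np.float32))
    b=cv2.boxPoints(r); e=[b[1]-b[0],b[2]-b[1]]; e=max(e,key=np.linalg.norm)
    return np.round([x,y,max(w,h),min(w,h),np.degrees(np.arctan2(e[1],e[0]))%180],1)
def toolstep(target,yaw=None):
    "shift in tool axes (cm) from present pose to world target"
    o=bot.get_obs(); T=rot(o["tool_rot"]); return T.inv().apply(np.array(target)-o["eef_pos"])*100
E
cat > s1.py <<'E'
from h import *
H=dict(big_weight=.111,small_weight=.081,press_plate=.048,slide_chip=.036,square_chip=.036,big_stand=.014,small_stand=.014,tray=.006,slide_holder=.012,square_holder=.012)
for cam in ["top","scene"]:
    ci=bot.camera_info(cam); bot.read_camera(cam)
    for n,z in H.items():
        s=bot.silhouettes(n,cam)
        for d in s[:2]:
            print(cam,n,round(d["score"],2),np.round(d["location"]),rect(ci,d["region"],z))
E
python3 s1.py
```

```text
top big_weight 0.65 [290. 299.] [438.5  67.7  39.   37.2  47.8]
top big_weight 0.47 [360. 314.] [421.3 -71.5  47.8  46.9  84.9]
top small_weight 0.67 [359. 310.] [432.6 -71.7  25.3  24.  155.1]
top small_weight 0.44 [290. 285.] [473.4  66.5  26.3  14.3  92.5]
top press_plate 0.68 [291. 288.] [464.1  68.7  38.8  14.7  84.3]
top slide_chip 0.7 [288. 283.] [479.4  68.9  23.2  12.7  92.5]
top square_chip 0.57 [363. 315.] [430.2 -77.2  51.5  50.5  83.1]
top big_stand 0.7 [326. 203.] [664.    6.1  59.7  57.4   2.5]
top big_stand 0.63 [466. 313.] [ 435.7 -292.4   78.8   77.   106.3]
top small_stand 0.78 [326. 202.] [664.5   6.6  59.1  57.4  46.4]
top tray 0.66 [180. 302.] [432.6 309.7 109.1  85.4   1.7]
top tray 0.64 [325. 204.] [666.4   6.1  60.1  53.3   2.5]
top slide_holder 0.95 [417. 214.] [ 650.3 -193.1  110.5   68.3  167.3]
top square_holder 0.65 [246. 210.] [637.5 188.4  97.2  88.6 160.7]
top square_holder 0.39 [287. 311.] [430.9  75.5  42.3  14.5  79.3]
scene big_weight 0.98 [399. 244.] [458.5  82.5  68.4  34.4  43.5]
scene small_weight 0.71 [358. 197.] [446.7 -60.2  53.5  24.9  56.5]
scene press_plate 0.84 [393. 260.] [448.2  72.2  54.2  43.5 174.3]
scene square_chip 0.85 [365. 206.] [430.7 -75.8  54.4  53.8  81.5]
scene big_stand 0.78 [303. 148.] [ 437.7 -289.9   86.7   74.9   58.6]
scene big_stand 0.54 [237. 219.] [ 652.  -190.3  104.8   70.9  164.8]
scene small_stand 0.6 [279. 294.] [665.8   6.7  62.1  55.7  60.3]
scene small_stand 0.17 [344. 373.] [639.4 188.3  90.8  86.2 161.3]
scene tray 0.89 [484. 367.] [433.5 308.7 112.   83.9   1.7]
scene slide_holder 0.74 [236. 218.] [ 651.8 -192.1  105.6   72.1  165.2]
scene square_holder 0.98 [341. 370.] [639.2 186.3  95.2  89.5 161.6]
```

View pics/wrist0.png

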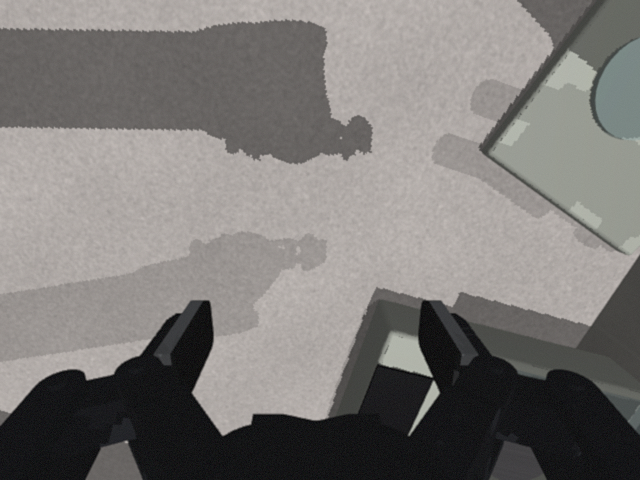

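```bash
cat >> h.py <<'E'
def state():
    o=bot.get_obs(); X=rot(o["tool_rot"]).as_matrix()
    return o["eef_pos"],np.degrees(np.arctan2(X[1,0],X[0,0])),X[:,2],o
def plan(*wps):
    "wps: (x,y,z mm, yaw deg) in turn; prints the turn about tool z and the tool shift (cm) of each from the one before; first corrects tilt"
    p,yaw,zt,o=state(); T=rot(o["tool_rot"])
    print("now",np.round(p*1000,1),round(yaw,2),"tilt",np.round(zt,4),"t",o["t"],"q1,q7",o["q"][[0,6]].round(2))
    for w in wps:
        G=R.from_euler("z",w[3],degrees=True)*R.from_euler("x",180,degrees=True)
        d=T.inv().apply(np.array(w[:3])/1000-p)*100; r=(T.inv()*G).as_rotvec(degrees=True)
        print(w,"turn",np.round(r,1),"shift",np.round(d,2),"|",round(np.linalg.norm(d),1))
        p,T=np.array(w[:3])/1000,G
E
python3 -c "
from h import *
plan((400,-400,260,10),(460,-160,260,-6),(430,70,250,-6))"
```

```text
now [ 226.9 -635.7  248.3] 19.64 tilt [-0.  0. -1.] t 1.25 q1,q7 [ 1.12 -0.08]
(400, -400, 260, 10) turn [-0.  -0.   9.6] shift [ 24.23 -16.38  -1.17] | 29.3
(460, -160, 260, -6) turn [ 0. -0. 16.] shift [ 10.08 -22.59  -0.  ] | 24.7
(430, 70, 250, -6) turn [0. 0. 0.] shift [ -5.39 -22.56   1.  ] | 23.2
```

>>> carry_out --moves '[[[0,0,2],[4.8,-3.3,-0.2],8.5],[[0,0,4],[9.7,-6.6,-0.5],8.5],[[0,0,6],[14.5,-9.8,-0.7],8.5],[[0,0,8],[19.4,-13.1,-0.9],8.5],[[0,0,9.6],[24.2,-16.4,-1.2],8.5]]'

```text
t: 1.88
eef_pos: [0.4007, -0.3983, 0.2606]
tool_rot: [0.0, 0.996, 0.087, 0.0]
contact_force: [0.2, -0.1, 1.4]
gripper_width: 0.993
```

>>> carry_out --moves '[[[0,0,3],[2,-4.5,0],8.5],[[0,0,6],[4,-9,0],8.5],[[0,0,9],[6,-13.5,0],8.5],[[0,0,12],[8,-18,0],8.5],[[0,0,16],[10.1,-22.6,0],8.5]]'

```text
t: 2.5
eef_pos: [0.46, -0.1584, 0.2606]
tool_rot: [0.0, 0.999, -0.053, 0.0]
contact_force: [0.5, 0.3, 0.0]
gripper_width: 0.996
```

>>> carry_out --moves '[[[0,0,0],[-1.4,-5.6,0.2],8.5],[[0,0,0],[-2.7,-11.3,0.5],8.5],[[0,0,0],[-4,-17,0.7],8.5],[[0,0,0],[-5.4,-22.6,1],8.5],[[0,0,0],[-5.4,-22.6,1],8.5]]'

```text
t: 3.12
eef_pos: [0.4288, 0.0749, 0.2507]
tool_rot: [-0.001, 0.999, -0.048, 0.0]
contact_force: [-0.3, -0.3, 0.1]
gripper_width: 0.994
```

```bash
cat > look.py <<'E'
import sys
from h import *
# look.py picname name:z ...
ci=bot.camera_info("wrist"); im=bot.read_camera("wrist").copy()
for a in sys.argv[2:]:
    n,z=a.split(":")
    for d in bot.silhouettes(n,"wrist")[:2]:
        print(n,round(d["score"],2),np.round(d["location"]),rect(ci,d["region"],float(z)/1000))
cv2.imwrite(f"pics/{sys.argv[1]}.png",im[:,:,::-1])
E
python3 look.py w1 big_weight:111 press_plate:48 slide_chip:36 small_weight:81 square_chip:36
python3 -c "
from h import *
plan((435,70,250,-6))"
```

```text
big_weight 0.74 [320. 201.] [447.1  69.2  41.7  33.7  15.1]
press_plate 0.59 [317. 168.] [457.8  68.8  42.8  28.1  91.1]
slide_chip 0.69 [317. 151.] [476.8  67.9  25.2  16.3  85.3]
small_weight 0.85 [478. 188.] [438.9 -63.8  42.   24.8  57.1]
square_chip 0.92 [462. 196.] [428.2 -76.1  51.6  49.9  82.8]
now [429.8  69.1 250.3] -6.12 tilt [-0.e+00 -3.e-04 -1.e+00] t 3.425 q1,q7 [ 0.06 -2.02]
(435, 70, 250, -6) turn [ 0.   0.  -0.1] shift [ 0.51 -0.14  0.03] | 0.5
```

View pics/w1.png

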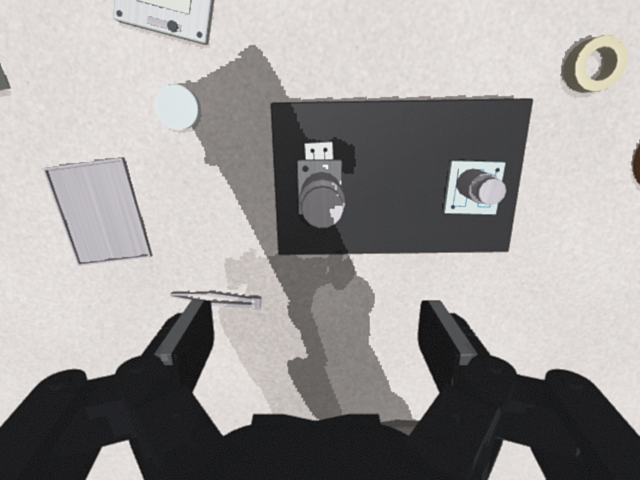

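```bash
cat >> h.py <<'E'
from scipy.optimize import minimize
def cyls(x,y,z,parts,n=48):
    a=np.linspace(0,2*np.pi,n); return [np.vstack([np.c_[x+r*np.cos(a),y+r*np.sin(a),0*a+z+h] for h in (h0,h1)]) for r,h0,h1 in parts]
def box(x,y,z,sx,sy,sz,yaw):
    c,s=np.cos(np.radians(yaw)),np.sin(np.radians(yaw))
    return [np.array([[x+c*u*sx/2-s*v*sy/2,y+s*u*sx/2+c*v*sy/2,z+w*sz] for u in(-1,1) for v in(-1,1) for w in(0,1)])]
def draw(ci,hulls,k=4):
    m=np.zeros((480*k,640*k),np.uint8)
    for P in hulls: cv2.fillConvexPoly(m,cv2.convexHull(np.round((proj(ci,P/1000)+.5)*k).astype(np.int32)),1)
    return cv2.resize(m*255,(640,480),interpolation=cv2.INTER_AREA)/255.
def fit(views,model,p0,step):
    "views: [(ci,mask)], all in mm; maximises summed IoU"
    def cost(p): 
        c=0
        for ci,m in views:
            d=draw(ci,model(p)); c-=np.minimum(d,m).sum()/np.maximum(d,m).sum()
        return c/len(views)
    S=np.vstack([p0]+[np.array(p0)+np.eye(len(p0))[i]*step[i] for i in range(len(p0))])
    r=minimize(cost,p0,method="Nelder-Mead",options=dict(initial_simplex=S,xatol=.05,fatol=1e-5)); return r.x,r.fun
E
cat > s2.py <<'E'
from h import *
BW=[(19,0,43),(10,43,50),(16,50,63)]; SW=[(14,0,31),(7,31,36),(11.5,36,45)]
V={}
for cam in ["wrist","top","scene"]:
    ci=bot.camera_info(cam); im=bot.read_camera(cam)
    for n,B,z,p0 in [("big_weight",BW,48,(437,70)),("small_weight",SW,36,(432,-72))]:
        s=bot.silhouettes(n,cam)
        if s:
            V[n,cam]=(ci,s[0]["region"].astype(float)); print(n,cam,round(s[0]["score"],2),*fit([V[n,cam]],lambda p:cyls(p[0],p[1],z,B),p0,(4,4)))
    if cam=="scene":
        cv2.imwrite("pics/scene1.png",im[:,:,::-1])
    s=bot.silhouettes("square_chip",cam)
    for n,dims,z,p0 in [("tray",(110,84,6),0,(433,309,1.7)),("slide_holder",(105,64,12),0,(651,-192,165)),("square_holder",(90,84,12),0,(639,187,161.5))]:
        for s in bot.silhouettes(n,cam)[:2]:
            x,f=fit([(ci,s["region"].astype(float))],lambda p:box(p[0],p[1],z,*dims,p[2]),p0,(4,4,3))
            if f<-.5: print(n,cam,round(s["score"],2),x.round(1),round(f,3))
    for n,r,p0 in [("big_stand",39,(437,-291)),("small_stand",29,(665,6))]:
        for s in bot.silhouettes(n,cam)[:2]:
            x,f=fit([(ci,s["region"].astype(float))],lambda p:cyls(p[0],p[1],0,[(r,0,14)]),p0,(4,4))
            if f<-.5: print(n,cam,round(s["score"],2),x.round(1),round(f,3))
E
python3 s2.py
```

```text
big_weight wrist 0.94 [441.2341934   68.95383439] -0.9537422674667014
small_weight wrist 0.93 [434.13407373 -72.75790691] -0.9362443914186975
tray wrist 0.83 [431.1 308.7   1.6] -0.985
square_holder wrist 0.88 [637.5 187.7 161.3] -0.971
big_stand wrist 0.93 [ 433.7 -293.6] -0.932
small_weight top 0.71 [437.21727848 -72.26029921] -0.910370510635612
slide_holder top 0.57 [ 651.5 -192.8  164.7] -0.958
square_holder top 0.87 [641.1 189.1 160.6] -0.848
big_stand top 0.72 [ 436.3 -292.9] -0.948
small_stand top 0.62 [666.2   5.3] -0.911
big_weight scene 0.63 [442.62896729  67.50271606] -0.9389559400901555
small_weight scene 0.85 [435.40451813 -75.20450974] -0.8531966974012962
tray scene 0.77 [432.3 308.    1.9] -0.976
slide_holder scene 0.59 [ 649.7 -196.3  165.6] -0.96
square_holder scene 0.91 [638.5 186.1 160.7] -0.972
big_stand scene 0.72 [ 434.  -296.2] -0.922
small_stand scene 0.95 [664.3   3.9] -0.94
```

>>> carry_out --moves '[[[0,0,0],[0.6,0,4],8.5],[[0,0,0],[1.1,-0.1,9],8.5],[[0,0,0],[1.1,-0.1,13],8.5],[[0,0,0],[1.1,-0.1,16],8.5],[[0,0,0],[1.1,-0.1,17.2],8.5]]' --newtons 40

```text
t: 5.4
eef_pos: [0.4397, 0.0703, 0.0769]
tool_rot: [0.0, 0.999, -0.052, -0.001]
contact_force: [1.5, -0.3, -0.4]
gripper_width: 0.992
```

>>> carry_out --moves '[[[0,0,0],[0,0,0],5],[[0,0,0],[0,0,0],4.2],[[0,0,0],[0,0,0],3],[[0,0,0],[0,0,0],3],[[0,0,0],[0,0,0],3]]' --newtons 40

```text
t: 6.02
eef_pos: [0.4414, 0.07, 0.0796]
tool_rot: [0.0, 0.999, -0.052, 0.001]
contact_force: [-0.9, -2.7, 5.3]
gripper_width: 0.429
```

```bash
python3 -c "
from h import *
plan((441,69,130,-6)); o=bot.get_obs(); print(o['contact_force'],o['gripper_width']*85.4)"; python3 look.py w2
```

```text
now [441.4  70.   79.6] -6.0 tilt [ 2.2e-03 -5.0e-04 -1.0e+00] t 6.025 q1,q7 [-0.01 -2.19]
(441, 69, 130, -6) turn [ 0.  -0.1  0. ] shift [-0.02  0.1  -5.04] | 5.0
[-0.87643997 -2.69014868  5.34140753] 36.63899703836348
```

View pics/w2.png

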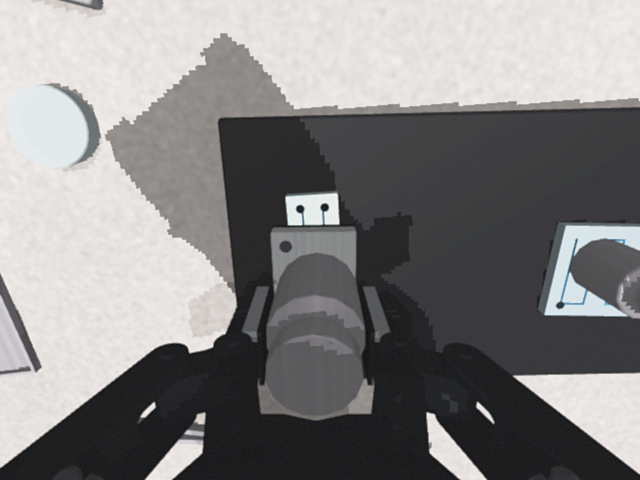

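>>> carry_out --moves '[[[0,0,0],[0,0,-0.5],3],[[0,0,0],[0,0,-2],3],[[0,0,0],[0,0,-4.5],3],[[0,0,0],[0,0,-7],3],[[0,0,0],[0,0,-7.5],3]]'

```text
t: 6.7
eef_pos: [0.4415, 0.0708, 0.1553]
tool_rot: [-0.0, 0.999, -0.052, 0.002]
contact_force: [-0.3, 0.3, -5.3]
gripper_width: 0.429
```

```bash
python3 -c "
from h import *
plan((490,-100,160,-6),(434.5,-294,110,-6)); o=bot.get_obs(); print(o['contact_force'],o['gripper_width']*85.4)"; python3 look.py w3 press_plate:48 slide_chip:36
```

```text
now [441.5  70.8 155.3] -5.96 tilt [ 3.6e-03  6.0e-04 -1.0e+00] t 6.7 q1,q7 [ 0.04 -2.11]
(490, -100, 160, -6) turn [-0.1 -0.2  0. ] shift [ 6.6  16.48 -0.47] | 17.8
(434.5, -294, 110, -6) turn [0. 0. 0.] shift [-3.49 19.87  5.  ] | 20.8
[-0.28580884  0.28991392 -5.34581138] 36.63264444473389
press_plate 0.83 [315. 225.] [448.3  69.6  48.2  40.4 174. ]
slide_chip 0.84 [313. 183.] [477.3  67.7  24.9  15.9  87.1]
```

>>> carry_out --moves '[[[0,0,0],[1,3,-0.2],3],[[0,0,0],[2.4,6.5,-0.5],3],[[0,0,0],[4,10.5,-0.5],3],[[0,0,0],[5.5,14,-0.5],3],[[0,0,0],[6.6,16.5,-0.5],3]]'

```text
t: 7.48
eef_pos: [0.4884, -0.1024, 0.1569]
tool_rot: [0.0, 0.999, -0.053, -0.001]
contact_force: [-0.2, 0.3, -5.8]
gripper_width: 0.429
```

>>> carry_out --moves '[[[0,0,0],[-0.7,4.5,1],3],[[0,0,0],[-1.6,9.5,2.5],3],[[0,0,0],[-2.6,14.5,4],3],[[0,0,0],[-3.3,18.5,5],3],[[0,0,0],[-3.5,19.9,5],3]]'

```text
t: 8.1
eef_pos: [0.4306, -0.2971, 0.106]
tool_rot: [-0.0, 0.999, -0.054, -0.002]
contact_force: [0.9, 0.9, -4.5]
gripper_width: 0.428
```

```bash
python3 -c "
from h import *
plan((434.7,-294,42,-6)); o=bot.get_obs(); print(o['contact_force'],o['gripper_width']*85.4)
ci=bot.camera_info('wrist');bot.read_camera('wrist')
for n,r,p0 in [('big_stand',39,(437,-291))]:
        for s in bot.silhouettes(n,'wrist')[:2]:
            print(s['score'],fit([(ci,s['region'].astype(float))],lambda p:cyls(p[0],p[1],0,[(r,0,14)]),p0,(4,4)))
"
```

```text
now [ 430.6 -297.1  106. ] -6.21 tilt [-0.0045  0.0011 -1.    ] t 8.1 q1,q7 [ 0.64 -1.31]
(434.7, -294, 42, -6) turn [-0.   0.3 -0.2] shift [ 0.4  -0.35  6.4 ] | 6.4
[ 0.89990148  0.94867019 -4.46473727] 36.55161429067207
0.58 (array([ 434.16691178, -294.4566721 ]), np.float64(-0.7819271060265307))
```

>>> carry_out --moves '[[[0,0,0],[0,0,2],3],[[0,0,0],[0,0,4],3],[[0,0,0],[0,0,5.3],3],[[0,0,0],[0,0,6],3],[[0,0,0],[0,0,6.2],3]]'

```text
t: 8.82
eef_pos: [0.4339, -0.2944, 0.0462]
tool_rot: [-0.0, 0.999, -0.052, -0.0]
contact_force: [-0.4, 0.3, -5.2]
gripper_width: 0.431
```

>>> carry_out --moves '[[[0,0,0],[0,0,0.1],3],[[0,0,0],[0,0,0.2],3],[[0,0,0],[0,0,0.2],3]]'

```text
t: 9.2
eef_pos: [0.4337, -0.295, 0.0446]
tool_rot: [0.0, 0.999, -0.052, 0.0]
contact_force: [0.6, -0.1, -5.6]
gripper_width: 0.429
```

>>> carry_out --moves '[[[0,0,0],[0,0,0.1],3],[[0,0,0],[0,0,0.2],3],[[0,0,0],[0,0,0.3],3],[[0,0,0],[0,0,0.3],3]]'

```text
t: 9.7
eef_pos: [0.4335, -0.2948, 0.0412]
tool_rot: [-0.0, 0.999, -0.052, -0.0]
contact_force: [0.3, -0.2, -6.0]
gripper_width: 0.425
```

>>> carry_out --moves '[[[0,0,0],[0,0,0.05],3],[[0,0,0],[0,0,0.1],3],[[0,0,0],[0,0,0.1],3]]'

```text
t: 10.07
eef_pos: [0.4336, -0.2948, 0.0403]
tool_rot: [-0.0, 0.999, -0.052, -0.0]
contact_force: [-0.0, 0.6, -5.6]
gripper_width: 0.428
```

>>> carry_out --moves '[[[0,0,0],[0,0,0.05],3],[[0,0,0],[0,0,0.1],3],[[0,0,0],[0,0,0.1],3]]'

```text
t: 10.45
eef_pos: [0.4337, -0.2949, 0.0397]
tool_rot: [0.0, 0.999, -0.052, 0.0]
contact_force: [-1.7, 1.2, 1.9]
gripper_width: 0.427
```

>>> carry_out --moves '[[[0,0,0],[0,0,0],4],[[0,0,0],[0,0,0],4.5],[[0,0,0],[0,0,0],6],[[0,0,0],[0,0,0],6],[[0,0,0],[0,0,-0.5],6]]'

```text
t: 11.08
eef_pos: [0.4334, -0.2947, 0.0442]
tool_rot: [-0.0, 0.999, -0.052, -0.0]
contact_force: [0.1, 0.6, 0.2]
gripper_width: 0.701
```

>>> carry_out --moves '[[[0,0,0],[0,0,-1.5],6],[[0,0,0],[0,0,-4],6],[[0,0,0],[0,0,-8],6],[[0,0,0],[0,0,-12],6],[[0,0,0],[0,0,-13],6]]'

```text
t: 11.7
eef_pos: [0.4351, -0.2956, 0.178]
tool_rot: [0.001, 0.999, -0.052, 0.003]
contact_force: [0.2, -0.4, -0.5]
gripper_width: 0.7
```

```bash
python3 -c "
from h import *
plan((490,-180,170,-6),(434.5,-73,150,-6)); o=bot.get_obs(); print(o['contact_force'],o['gripper_width']*85.4)
BW=[(19,0,43),(10,43,50),(16,50,63)]
ci=bot.camera_info('wrist');bot.read_camera('wrist')
for s in bot.silhouettes('big_weight','wrist')[:1]:
  print(s['score'],fit([(ci,s['region'].astype(float))],lambda p:cyls(p[0],p[1],8,BW),(434,-294),(4,4)))
for s in bot.silhouettes('big_stand','wrist')[:1]:
  print(s['score'],rect(ci,s['region'],.014))
"
```

```text
now [ 435.1 -295.6  178. ] -5.97 tilt [ 0.0051 -0.003  -1.    ] t 11.7 q1,q7 [ 0.66 -1.28]
(490, -180, 170, -6) turn [ 0.1 -0.3  0. ] shift [  4.25 -12.07   0.79] | 12.8
(434.5, -73, 150, -6) turn [0. 0. 0.] shift [ -6.64 -10.06   2.  ] | 12.2
[ 0.23899661 -0.41219004 -0.54436832] 59.77575656745006
0.79 (array([ 434.4930687 , -295.53524309]), np.float64(-0.9339534102091942))
0.84 [ 436.5 -293.8   77.5   75.2   87.5]
```

>>> carry_out --moves '[[[0,0,0],[1.4,-4,0.2],6],[[0,0,0],[2.8,-8,0.4],6],[[0,0,0],[3,-13,0.8],6],[[0,0,0],[1,-18,1.5],6],[[0,0,0],[-2.3,-22.2,2.5],6]]'

```text
t: 12.48
eef_pos: [0.4332, -0.0692, 0.148]
tool_rot: [-0.001, 0.999, -0.051, -0.001]
contact_force: [-0.1, 0.4, 0.0]
gripper_width: 0.703
```

>>> carry_out --moves '[[[0,0,0],[0,0,0],6],[[0,0,0],[0,0,0],6]]'

```text
t: 12.72
eef_pos: [0.4335, -0.072, 0.1487]
tool_rot: [0.0, 0.999, -0.052, -0.001]
contact_force: [-0.2, 0.2, 0.1]
gripper_width: 0.701
```

```bash
python3 -c "
from h import *
SW=[(14,0,31),(7,31,36),(11.5,36,45)]
ci=bot.camera_info('wrist');bot.read_camera('wrist')
for s in bot.silhouettes('small_weight','wrist')[:1]:
  print(s['score'],fit([(ci,s['region'].astype(float))],lambda p:cyls(p[0],p[1],36,SW),(434,-73),(4,4)))
for s in bot.silhouettes('square_chip','wrist')[:1]:
  print(s['score'],rect(ci,s['region'],.036))
plan((434.5,-73,62,-6))
"
```

```text
0.93 (array([434.2748189 , -73.54537106]), np.float64(-0.9177958446251129))
0.97 [429.4 -77.5  51.5  50.3 173. ]
now [434.3 -72.7 149.2] -6.08 tilt [ 1.e-04 -1.e-04 -1.e+00] t 12.875 q1,q7 [ 0.31 -1.77]
(434.5, -73, 62, -6) turn [ 0.  -0.  -0.1] shift [0.02 0.02 8.72] | 8.7
```

>>> carry_out --moves '[[[0,0,0],[0,0.1,2.5],4.4],[[0,0,0],[0,0.1,5],4.4],[[0,0,0],[0,0.1,7],4.4],[[0,0,0],[0,0.1,8.2],4.4],[[0,0,0],[0,0.1,8.7],4.4]]' --newtons 25

```text
t: 13.5
eef_pos: [0.4338, -0.0731, 0.0618]
tool_rot: [0.0, 0.999, -0.052, -0.0]
contact_force: [0.3, 0.7, 0.7]
gripper_width: 0.514
```

>>> carry_out --moves '[[[0,0,0],[0,0,0],3.6],[[0,0,0],[0,0,0],3],[[0,0,0],[0,0,0],2],[[0,0,0],[0,0,0],2],[[0,0,0],[0,0,0],2]]'

```text
t: 14.12
eef_pos: [0.4342, -0.0728, 0.063]
tool_rot: [0.0, 0.999, -0.052, 0.001]
contact_force: [-0.5, -0.1, 7.4]
gripper_width: 0.319
```

>>> carry_out --moves '[[[0,0,0],[0,0,-0.3],2],[[0,0,0],[0,0,-1.5],2],[[0,0,0],[0,0,-4],2],[[0,0,0],[0,0,-7],2],[[0,0,0],[0,0,-8],2]]'

```text
t: 14.75
eef_pos: [0.4346, -0.0727, 0.1442]
tool_rot: [0.0, 0.999, -0.052, 0.002]
contact_force: [0.5, -0.2, -1.5]
gripper_width: 0.309
```

```bash
python3 -c "
from h import *
plan((560,-20,150,-6),(665,5,100,-6))
ci=bot.camera_info('wrist');bot.read_camera('wrist')
for s in bot.silhouettes('square_chip','wrist')[:1]:
  print(s['score'],rect(ci,s['region'],.036))
"
```

```text
now [434.6 -72.7 144.2] -5.96 tilt [ 3.2e-03 -5.0e-04 -1.0e+00] t 14.75 q1,q7 [ 0.31 -1.77]
(560, -20, 150, -6) turn [ 0.  -0.2  0. ] shift [11.93 -6.54 -0.54] | 13.6
(665, 5, 100, -6) turn [0. 0. 0.] shift [10.18 -3.58  5.  ] | 11.9
0.65 [429.3 -77.7  51.2  50.7 172.8]
```

>>> carry_out --moves '[[[0,0,0],[2,-1,-0.3],2],[[0,0,0],[5,-2.5,-0.5],2],[[0,0,0],[9,-4.5,-0.5],2],[[0,0,0],[13,-6.5,0],2],[[0,0,0],[17.5,-8.5,1.5],2]]'

```text
t: 15.48
eef_pos: [0.6175, -0.0058, 0.126]
tool_rot: [0.0, 0.999, -0.052, -0.0]
contact_force: [1.5, 0.0, -0.6]
gripper_width: 0.312
```

>>> carry_out --moves '[[[0,0,0],[3,-1,1],2],[[0,0,0],[4.6,-1.6,2],2],[[0,0,0],[4.6,-1.6,2.8],2],[[0,0,0],[4.6,-1.6,2.8],2]]'

```text
t: 15.98
eef_pos: [0.6619, 0.0041, 0.0979]
tool_rot: [0.0, 0.999, -0.052, -0.002]
contact_force: [-0.8, 0.2, -2.5]
gripper_width: 0.315
```

```bash
python3 -c "
from h import *
ci=bot.camera_info('wrist');im=bot.read_camera('wrist')
for s in bot.silhouettes('small_stand','wrist')[:2]:
  print(s['score'],s['location'],fit([(ci,s['region'].astype(float))],lambda p:cyls(p[0],p[1],0,[(29,0,14)]),(665,5),(4,4)))
cv2.imwrite('pics/w4.png',im[:,:,::-1])
plan((665,5,40,-6))
print(bot.get_obs()['contact_force'])
"
```

```text
0.69 [311.6, 237.8] (array([663.46440553,   5.07936292]), np.float64(-0.8477916702595499))
now [662.9   4.2  99.4] -5.99 tilt [-8.e-04 -5.e-04 -1.e+00] t 16.075 q1,q7 [ 0.1  -1.95]
(665, 5, 40, -6) turn [0. 0. 0.] shift [ 0.2  -0.1   5.94] | 5.9
[-0.14249074 -0.16320179 -1.32262603]
```

View pics/w4.png

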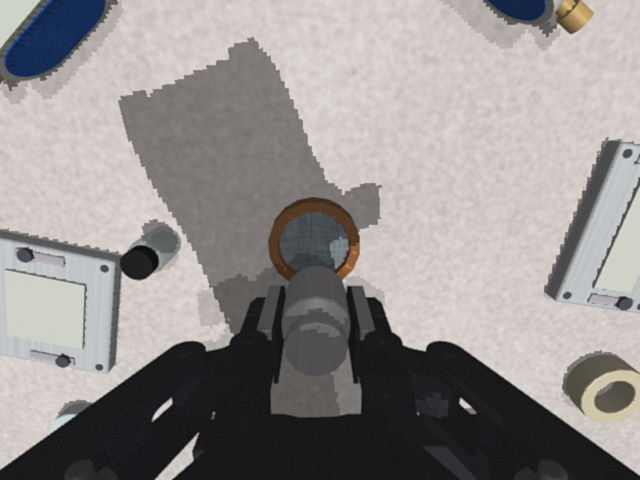

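>>> carry_out --moves '[[[0,0,0],[0.1,0,2],2],[[0,0,0],[0.1,-0.1,4],2],[[0,0,0],[0.1,-0.1,5.3],2],[[0,0,0],[0.1,-0.1,5.9],2],[[0,0,0],[0.1,-0.1,5.9],2]]'

```text
t: 16.7
eef_pos: [0.6648, 0.0058, 0.0397]
tool_rot: [0.0, 0.999, -0.052, -0.0]
contact_force: [0.1, -0.2, -1.8]
gripper_width: 0.317
```

>>> carry_out --moves '[[[0,0,0],[0,0,0.1],2],[[0,0,0],[0,0,0.2],2],[[0,0,0],[0,0,0.2],2]]'

```text
t: 17.08
eef_pos: [0.6652, 0.0057, 0.0386]
tool_rot: [-0.0, 0.999, -0.052, 0.0]
contact_force: [-0.4, 0.2, -1.8]
gripper_width: 0.316
```

>>> carry_out --moves '[[[0,0,0],[0,0,0.1],2],[[0,0,0],[0,0,0.2],2],[[0,0,0],[0,0,0.2],2]]'

```text
t: 17.45
eef_pos: [0.665, 0.0058, 0.0362]
tool_rot: [0.0, 0.999, -0.052, -0.0]
contact_force: [0.5, 0.1, -3.1]
gripper_width: 0.314
```

>>> carry_out --moves '[[[0,0,0],[0,0,0.05],2],[[0,0,0],[0,0,0.1],2],[[0,0,0],[0,0,0.1],2]]'

```text
t: 17.82
eef_pos: [0.665, 0.0058, 0.0353]
tool_rot: [0.0, 0.999, -0.052, -0.0]
contact_force: [-0.6, -0.1, -1.1]
gripper_width: 0.318
```

>>> carry_out --moves '[[[0,0,0],[0,0,0.05],2],[[0,0,0],[0,0,0.05],2],[[0,0,0],[0,0,0.05],2]]'

```text
t: 18.2
eef_pos: [0.6651, 0.0058, 0.0352]
tool_rot: [0.0, 0.999, -0.052, 0.0]
contact_force: [-2.9, 0.1, 2.6]
gripper_width: 0.312
```

>>> carry_out --moves '[[[0,0,0],[0,0,0],3.3],[[0,0,0],[0,0,0],4],[[0,0,0],[0,0,0],4.6],[[0,0,0],[0,0,0],4.6],[[0,0,0],[0,0,-0.5],4.6]]'

```text
t: 18.82
eef_pos: [0.6647, 0.0058, 0.0395]
tool_rot: [0.0, 0.999, -0.052, -0.0]
contact_force: [-0.4, 0.2, 1.6]
gripper_width: 0.537
```

>>> carry_out --moves '[[[0,0,0],[0,0,-1.5],4.6],[[0,0,0],[0,0,-4],4.6],[[0,0,0],[0,0,-8],4.6],[[0,0,0],[0,0,-12],4.6],[[0,0,0],[0,0,-13],4.6]]'

```text
t: 19.45
eef_pos: [0.667, 0.006, 0.1743]
tool_rot: [-0.0, 0.999, -0.052, 0.003]
contact_force: [0.0, -0.1, -0.4]
gripper_width: 0.541
```

```bash
python3 -c "
from h import *
plan((410,75,200,-6)); o=bot.get_obs(); print(o['contact_force'],o['gripper_width']*85.4)
SW=[(14,0,31),(7,31,36),(11.5,36,45)]
ci=bot.camera_info('wrist');bot.read_camera('wrist')
for s in bot.silhouettes('small_weight','wrist')[:1]:
  print(s['score'],fit([(ci,s['region'].astype(float))],lambda p:cyls(p[0],p[1],8,SW),(665,5),(4,4)))
for s in bot.silhouettes('small_stand','wrist')[:1]:
  print(s['score'],rect(ci,s['region'],.014))
"
```

```text
now [667.    6.  174.3] -5.97 tilt [ 6.5e-03  4.0e-04 -1.0e+00] t 19.45 q1,q7 [ 0.11 -1.93]
(410, 75, 200, -6) turn [-0.1 -0.4  0. ] shift [-26.26  -4.19  -2.73] | 26.7
[ 0.0341     -0.12055105 -0.39268662] 46.204948681858255
0.81 (array([665.34654999,   5.81480408]), np.float64(-0.9080465585622052))
0.72 [664.3   4.6  56.9  56.1  39.2]
```

>>> carry_out --moves '[[[0,0,0],[-4,-0.7,0],7],[[0,0,0],[-10,-1.7,0],7],[[0,0,0],[-16,-2.7,0],7],[[0,0,0],[-21.5,-3.6,0],7],[[0,0,0],[-23.9,-4.2,0],7]]'

```text
t: 20.23
eef_pos: [0.4274, 0.0723, 0.1683]
tool_rot: [0.001, 0.999, -0.051, -0.002]
contact_force: [1.1, 0.5, -0.2]
gripper_width: 0.822
```

>>> carry_out --moves '[[[0,0,0],[0,0,0],7],[[0,0,0],[0,0,0],7]]'

```text
t: 20.48
eef_pos: [0.4323, 0.072, 0.1694]
tool_rot: [-0.0, 0.999, -0.052, -0.0]
contact_force: [0.5, 0.5, -0.2]
gripper_width: 0.816
```

```bash
cat > fitb.py <<'E'
import sys
from h import *
D=dict(press_plate=(50,40,12),slide_chip=(75,25,6),square_chip=(50,50,6),tray=(110,84,6),slide_holder=(105,64,12),square_holder=(90,84,12))
# fitb.py pic name:x:y:z:yaw ...
for cam in ["wrist"]:
    ci=bot.camera_info(cam); im=bot.read_camera(cam).copy(); cv2.imwrite(f"pics/{sys.argv[1]}.png",im[:,:,::-1])
    for a in sys.argv[2:]:
        n,*v=a.split(":"); x,y,z,w=map(float,v)
        for s in bot.silhouettes(n,cam)[:1]:
            p,f=fit([(ci,s["region"].astype(float))],lambda p:box(p[0],p[1],z,*D[n],p[2]),(x,y,w),(3,3,3))
            print(n,round(s["score"],2),s["location"],p.round(1),round(f,3),"rect@top",rect(ci,s["region"],(z+D[n][2])/1000))
E
python3 fitb.py w5 press_plate:448:69:36:-6 slide_chip:448:69:30:-6; python3 -c "
from h import *
plan((441,70,100,-6))"
```

```text
press_plate 0.55 [318.7, 211.2] [444.7  70.1  -5. ] -0.969 rect@top [445.8  70.1  52.6  40.8 175.4]
slide_chip 0.88 [313.7, 169.2] [447.1  69.1  -2.2] -0.286 rect@top [476.9  68.1  25.6  15.9  88. ]
now [432.5  72.1 169.5] -6.02 tilt [-2.e-04  3.e-04 -1.e+00] t 20.625 q1,q7 [ 0.05 -2.1 ]
(441, 70, 100, -6) turn [-0.  0. -0.] shift [0.87 0.12 6.95] | 7.0
```

View pics/w5.png

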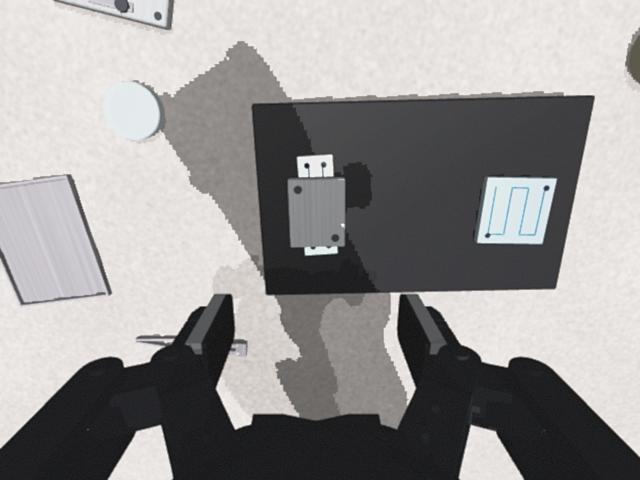

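>>> carry_out --moves '[[[0,0,-0.5],[0.6,0,3],5.5],[[0,0,-1],[1.3,0,6],5.5],[[0,0,-1],[1.3,0,9],5.5],[[0,0,-1],[1.3,0,11],5.5],[[0,0,-1],[1.3,0,11.5],5.5]]' --newtons 25

```text
t: 21.25
eef_pos: [0.4443, 0.0707, 0.0535]
tool_rot: [0.0, 0.999, -0.044, -0.001]
contact_force: [-0.6, -0.7, 0.9]
gripper_width: 0.642
```

>>> carry_out --moves '[[[0,0,0],[0,0,0.3],5.5],[[0,0,0],[0,0,0.5],5.5],[[0,0,0],[0,0,0.5],5.5]]'

```text
t: 21.62
eef_pos: [0.445, 0.071, 0.0503]
tool_rot: [-0.0, 0.999, -0.043, 0.001]
contact_force: [0.8, -0.0, 0.2]
gripper_width: 0.645
```

```bash
python3 fitb.py w6 press_plate:445:70:36:-5; python3 -c "
from h import *
plan((445,70,49,-5))
print(bot.get_obs()['contact_force'])
im=cv2.imread('pics/w6.png');cv2.imwrite('pics/w6c.png',cv2.resize(im[170:480,120:540],None,fx=1.8,fy=1.8))"
```

```text
press_plate 0.57 [317.9, 309.7] [445.1  70.1  -4.9] -0.966 rect@top [447.7  69.7  53.2  39.5 175. ]
now [445.   71.   50.2] -4.97 tilt [ 9.e-04  1.e-04 -1.e+00] t 21.725 q1,q7 [-0.02 -2.22]
(445, 70, 49, -5) turn [-0.  -0.1  0. ] shift [0.01 0.1  0.12] | 0.2
[ 0.6693649  -1.13149145  1.29659584]
```

View pics/w6c.png

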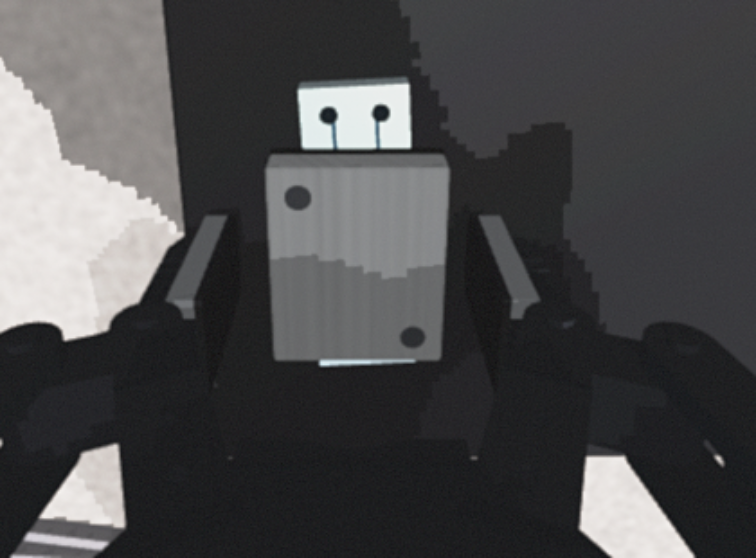

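>>> carry_out --moves '[[[0,0,0],[0,0.05,0.1],5],[[0,0,0],[0,0.05,0.15],4.5],[[0,0,0],[0,0.05,0.15],4],[[0,0,0],[0,0.05,0.15],3.5],[[0,0,0],[0,0.05,0.15],3.5]]'

```text
t: 22.35
eef_pos: [0.4446, 0.0704, 0.0484]
tool_rot: [0.0, 0.999, -0.043, -0.0]
contact_force: [-1.4, -0.6, 5.3]
gripper_width: 0.46
```

>>> carry_out --moves '[[[0,0,0],[0,0,0],3.5],[[0,0,0],[0,0,-0.2],3.5],[[0,0,0],[0,0,-1],3.5],[[0,0,0],[0,0,-3],3.5],[[0,0,0],[0,0,-5],3.5]]'

```text
t: 22.98
eef_pos: [0.4445, 0.0707, 0.0991]
tool_rot: [-0.0, 0.999, -0.043, -0.0]
contact_force: [-0.4, -0.7, -1.1]
gripper_width: 0.463
```

>>> carry_out --moves '[[[0,0,0],[0,0,-2],3.5],[[0,0,0],[0,0,-4],3.5],[[0,0,0],[0,0,-5],3.5],[[0,0,0],[0,0,-5],3.5],[[0,0,0],[0,0,-5],3.5]]'

```text
t: 23.6
eef_pos: [0.4441, 0.0704, 0.1477]
tool_rot: [0.0, 0.999, -0.043, -0.001]
contact_force: [-0.8, -0.2, -1.0]
gripper_width: 0.464
```

```bash
python3 fitb.py w7 slide_chip:448:69:30:-5; python3 -c "
from h import *
plan((445,190,150,-5),(432,308.7,100,1.7))
print(bot.get_obs()['contact_force'])"
```

```text
slide_chip 0.71 [316.3, 212.4] [447.9  68.9  -1.9] -0.732 rect@top [458.3  68.7  55.1  25.4 177.9]
now [444.1  70.4 147.6] -4.95 tilt [-1.5e-03 -2.0e-04 -1.0e+00] t 23.7 q1,q7 [ 0.05 -2.1 ]
(445, 190, 150, -5) turn [0.  0.1 0. ] shift [ -0.94 -11.92  -0.24] | 12.0
(432, 308.7, 100, 1.7) turn [ 0.   0.  -6.7] shift [ -2.33 -11.71   5.  ] | 12.9
[-0.32444379  0.45249642 -0.17293849]
```

View pics/w7.png

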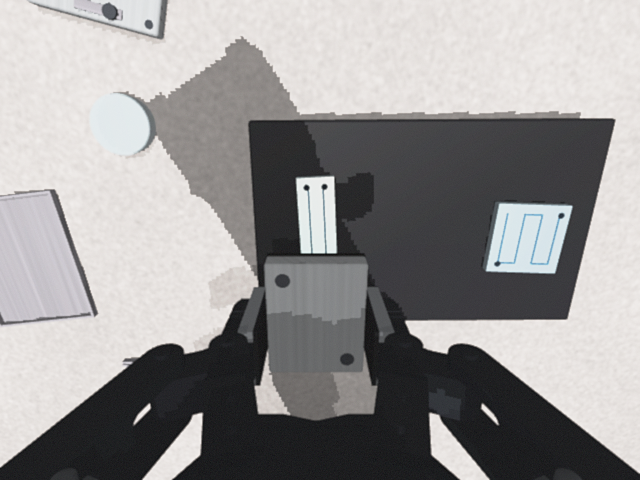

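>>> carry_out --moves '[[[0,0,0],[0,0,2.5],3.5],[[0,0,0],[0,0,5.5],3.5],[[0,0,0],[0,0,8],3.5],[[0,0,0],[0,0,9.4],3.5],[[0,0,0],[0,0,9.6],3.5]]'

```text
t: 24.32
eef_pos: [0.444, 0.0705, 0.0515]
tool_rot: [0.0, 0.999, -0.043, -0.001]
contact_force: [0.4, 0.1, 0.4]
gripper_width: 0.461
```

>>> carry_out --moves '[[[0,0,0],[0,0,0.1],3.5],[[0,0,0],[0,0,0.2],3.5],[[0,0,0],[0,0,0.25],3.5],[[0,0,0],[0,0,0.25],3.5]]'

```text
t: 24.82
eef_pos: [0.4448, 0.0705, 0.0501]
tool_rot: [-0.0, 0.999, -0.043, 0.0]
contact_force: [-0.1, -0.2, -0.2]
gripper_width: 0.457
```

>>> carry_out --moves '[[[0,0,0],[0,0,0.05],3.5],[[0,0,0],[0,0,0.1],3.5],[[0,0,0],[0,0,0.1],3.5]]'

```text
t: 25.2
eef_pos: [0.4446, 0.0705, 0.0487]
tool_rot: [0.0, 0.999, -0.043, -0.0]
contact_force: [-0.2, -0.1, -0.6]
gripper_width: 0.464
```

>>> carry_out --moves '[[[0,0,0],[0,0,0.05],3.5],[[0,0,0],[0,0,0.05],3.5],[[0,0,0],[0,0,0.05],3.5]]'

```text
t: 25.58
eef_pos: [0.4446, 0.0705, 0.0484]
tool_rot: [0.0, 0.999, -0.043, 0.0]
contact_force: [-0.2, -0.1, 3.9]
gripper_width: 0.46
```

>>> carry_out --moves '[[[0,0,0],[0,0,0.03],4],[[0,0,0],[0,0,0.03],4.5],[[0,0,0],[0,0,0.03],4.8],[[0,0,0],[0,0,-0.2],4.8],[[0,0,0],[0,0,-0.45],4.8]]'

```text
t: 26.2
eef_pos: [0.4446, 0.0705, 0.053]
tool_rot: [-0.0, 0.999, -0.043, 0.0]
contact_force: [0.1, -0.5, -0.5]
gripper_width: 0.562
```

```bash
python3 fitb.py w8 press_plate:445:70:36:-5;python3 -c "
from h import *
plan((445,70,53,-5))
print(bot.get_obs()['contact_force'])"
```

```text
press_plate 0.69 [317.0, 305.1] [445.4  70.7  -5.4] -0.964 rect@top [447.5  70.5  53.6  39.7 175. ]
now [444.9  70.6  53.2] -4.97 tilt [ 7.e-04  1.e-04 -1.e+00] t 26.3 q1,q7 [-0.02 -2.22]
(445, 70, 53, -5) turn [-0. -0.  0.] shift [0.02 0.06 0.02] | 0.1
[ 0.65683768  0.5717524  -0.03793828]
```

>>> carry_out --moves '[[[0,0,0],[0,0,-0.05],4.2],[[0,0,0],[0,0,-0.05],3.5],[[0,0,0],[0,0,-0.05],3.5],[[0,0,0],[0,0,-0.05],3.5],[[0,0,0],[0,0,-0.05],3.5]]' --newtons 30

```text
t: 26.92
eef_pos: [0.4447, 0.0706, 0.0536]
tool_rot: [0.0, 0.999, -0.043, 0.0]
contact_force: [-2.4, -0.9, 5.9]
gripper_width: 0.457
```

>>> carry_out --moves '[[[0,0,0],[0,0,-0.2],3.5],[[0,0,0],[0,0,-1],3.5],[[0,0,0],[0,0,-3],3.5],[[0,0,0],[0,0,-6],3.5],[[0,0,0],[0,0,-7],3.5]]'

```text
t: 27.55
eef_pos: [0.4455, 0.0707, 0.1249]
tool_rot: [-0.0, 0.999, -0.043, 0.001]
contact_force: [0.3, -0.9, -1.1]
gripper_width: 0.461
```

>>> carry_out --moves '[[[0,0,-1],[-0.3,-3,0],3.5],[[0,0,-2.5],[-0.5,-7,0],3.5],[[0,0,-4],[-1,-11,0],3.5],[[0,0,-5.5],[-2,-15,0],3.5],[[0,0,-6.7],[-2.5,-18,0],3.5]]'

```text
t: 28.18
eef_pos: [0.4344, 0.2537, 0.1229]
tool_rot: [-0.0, 1.0, 0.016, -0.0]
contact_force: [-0.0, -0.2, -1.1]
gripper_width: 0.456
```

```bash
python3 fitb.py w9 tray:432:309:0:1.7 slide_chip:448:69:30:-2;python3 -c "
from h import *
plan((432,309,70,1.7))
print(bot.get_obs()['contact_force'])"
```

```text
tray 0.75 [231.8, 215.7] [431.1 309.3   1.7] -0.864 rect@top [431.9 308.8 108.7  84.    1.8]
slide_chip 0.56 [607.0, 237.7] [446.8  69.7  -2.2] -0.981 rect@top [447.   72.   76.2  30.5 177.9]
now [434.5 253.7 122.9] 1.93 tilt [-6.e-04  6.e-04 -1.e+00] t 28.325 q1,q7 [-0.27 -2.43]
(432, 309, 70, 1.7) turn [-0.   0.   0.2] shift [-0.06 -5.54  5.29] | 7.7
[ 0.49580184 -0.49564904 -1.21997233]
```

View pics/w9.png

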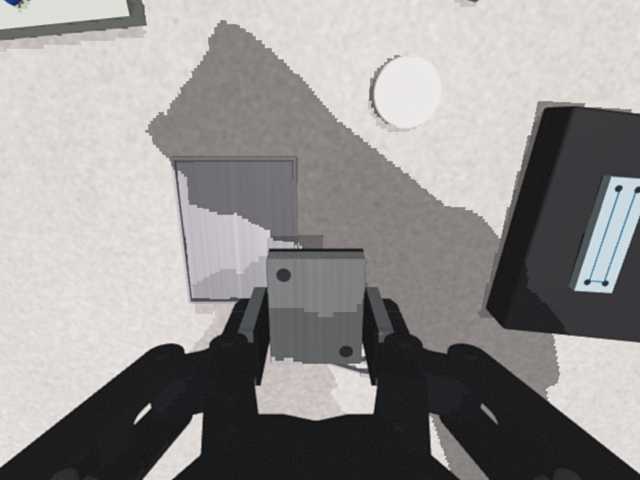

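>>> carry_out --moves '[[[0,0,0],[0,-2,0.5],3.5],[[0,0,0],[0,-4.5,2],3.5],[[0,0,0],[-0.1,-5.5,4],3.5],[[0,0,0],[-0.1,-5.5,6.5],3.5],[[0,0,0.2],[-0.1,-5.5,8.5],3.5]]'

```text
t: 28.95
eef_pos: [0.4321, 0.305, 0.0363]
tool_rot: [0.001, 1.0, 0.013, -0.001]
contact_force: [-0.5, -0.8, -0.2]
gripper_width: 0.462
```

>>> carry_out --moves '[[[0,0,0],[0,0,0.6],3.5],[[0,0,0],[0,0,1.0],3.5],[[0,0,0],[0,0,1.3],3.5],[[0,0,0],[0,0,1.3],3.5]]'

```text
t: 29.45
eef_pos: [0.4328, 0.307, 0.0256]
tool_rot: [-0.0, 1.0, 0.013, 0.0]
contact_force: [-0.3, 0.3, -1.1]
gripper_width: 0.456
```

```bash
python3 -c "
from h import *
plan((431.2,309,19.6,1.7))
print(bot.get_obs()['contact_force'])"
```

```text
now [432.8 307.   25.6] 1.53 tilt [ 5.e-04  3.e-04 -1.e+00] t 29.45 q1,q7 [-0.43 -2.62]
(431.2, 309, 19.6, 1.7) turn [-0.  -0.  -0.2] shift [-0.16 -0.21  0.6 ] | 0.7
[-0.34062434  0.3436632  -1.09806479]
```

>>> carry_out --moves '[[[0,0,0],[-0.1,-0.1,0.1],3.5],[[0,0,-0.2],[-0.15,-0.2,0.2],3.5],[[0,0,-0.2],[-0.15,-0.2,0.35],3.5],[[0,0,-0.2],[-0.15,-0.2,0.4],3.5],[[0,0,-0.2],[-0.15,-0.2,0.4],3.5]]'

```text
t: 30.08
eef_pos: [0.431, 0.3088, 0.0212]
tool_rot: [0.0, 1.0, 0.015, -0.0]
contact_force: [0.3, 0.1, -0.9]
gripper_width: 0.458
```

>>> carry_out --moves '[[[0,0,0],[0,0,0.05],3.5],[[0,0,0],[0,0,0.1],3.5],[[0,0,0],[0,0,0.1],3.5]]'

```text
t: 30.45
eef_pos: [0.431, 0.3089, 0.0203]
tool_rot: [0.0, 1.0, 0.015, -0.0]
contact_force: [-0.4, -0.4, -0.9]
gripper_width: 0.461
```

>>> carry_out --moves '[[[0,0,0],[0,0,0.05],3.5],[[0,0,0],[0,0,0.08],3.5],[[0,0,0],[0,0,0.08],3.5]]'

```text
t: 30.82
eef_pos: [0.4311, 0.3089, 0.0197]
tool_rot: [0.0, 1.0, 0.015, 0.0]
contact_force: [-0.4, -1.0, 2.0]
gripper_width: 0.457
```

>>> carry_out --moves '[[[0,0,0],[0,0,0],4],[[0,0,0],[0,0,0],4.4],[[0,0,0],[0,0,0],4.7],[[0,0,0],[0,0,-0.3],4.7],[[0,0,0],[0,0,-1.2],4.7]]'

```text
t: 31.45
eef_pos: [0.4308, 0.3087, 0.0316]
tool_rot: [0.0, 1.0, 0.015, -0.0]
contact_force: [-0.3, -0.1, -0.3]
gripper_width: 0.55
```

>>> carry_out --moves '[[[0,0,0],[0,0,-2],4.7],[[0,0,0],[0,0,-6],4.7],[[0,0,0],[0,0,-10],4.7],[[0,0,0],[0,0,-12.5],4.7],[[0,0,0],[0,0,-13],4.7]]'

```text
t: 32.08
eef_pos: [0.4319, 0.3096, 0.1637]
tool_rot: [-0.001, 1.0, 0.015, 0.002]
contact_force: [-0.1, -0.3, -0.2]
gripper_width: 0.549
```

```bash
python3 fitb.py w10 press_plate:431:309:2:1.7 tray:431.5:309:0:1.7;python3 -c "
from h import *
plan((445,190,160,-2),(446,69.7,110,-2.2))
print(bot.get_obs()['contact_force'])"
```

```text
press_plate 0.78 [317.9, 217.7] [431.6 309.4   1.1] -0.956 rect@top [432.7 309.1  51.2  39.7   1.7]
tray 0.67 [318.0, 187.4] [430.8 309.1   1.7] -0.755 rect@top [431.3 308.9 110.   84.2   1.8]
now [430.8 308.5 161. ] 1.73 tilt [-4.e-04 -5.e-04 -1.e+00] t 32.225 q1,q7 [-0.35 -2.5 ]
(445, 190, 160, -2) turn [0.  0.  3.7] shift [ 1.07 11.89  0.11] | 11.9
(446, 69.7, 110, -2.2) turn [ 0.  -0.   0.2] shift [ 0.52 12.02  5.  ] | 13.0
[-0.28133703 -0.65016735 -1.35071993]
```

View pics/w10.png

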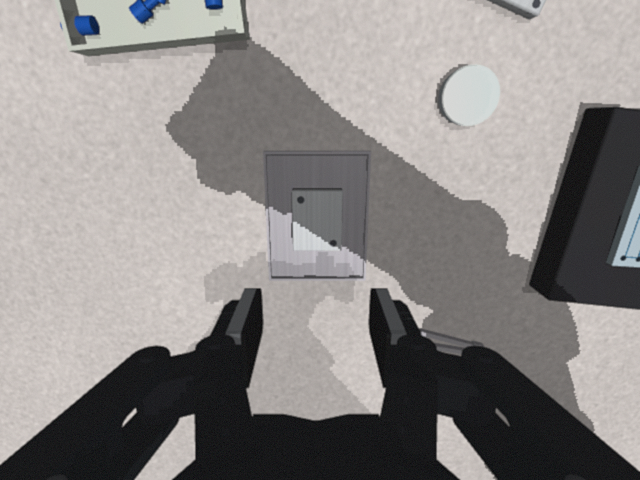

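>>> carry_out --moves '[[[0,0,0.5],[0.2,4,0],4],[[0,0,1.5],[0.4,10,0.5],4],[[0,0,2.5],[0.6,16,1.5],4],[[0,0,3.5],[0.8,21.5,3],4],[[0,0,3.9],[0.8,23.9,5],4]]'

```text
t: 32.85
eef_pos: [0.4455, 0.0665, 0.1101]
tool_rot: [0.001, 1.0, -0.021, -0.001]
contact_force: [0.2, 0.0, 0.0]
gripper_width: 0.471
```

>>> carry_out --moves '[[[0,0,0],[0,0,0],4],[[0,0,0],[0,0,0],4],[[0,0,0],[0,0,0],4]]'

```text
t: 33.22
eef_pos: [0.4466, 0.0719, 0.1119]
tool_rot: [-0.0, 1.0, -0.018, 0.0]
contact_force: [-0.2, 0.2, -0.9]
gripper_width: 0.466
```

```bash
python3 fitb.py w11 slide_chip:447:69.5:30:-2.1;python3 -c "
from h import *
plan((446.9,69.6,50,-2.1))
print(bot.get_obs()['contact_force'])"
```

```text
slide_chip 0.56 [320.2, 249.4] [447.   69.1  -1.8] -0.972 rect@top [447.6  68.8  75.5  24.9 177.9]
now [446.6  71.5 111.9] -2.05 tilt [ 9.e-04  5.e-04 -1.e+00] t 33.325 q1,q7 [ 0.04 -2.1 ]
(446.9, 69.6, 50, -2.1) turn [-0.  -0.1  0.1] shift [0.03 0.19 6.19] | 6.2
[-0.5789355  -0.13369064 -0.21725551]
```

>>> carry_out --moves '[[[0,0,0],[0,0.1,2],3.4],[[0,0,0],[0,0.2,4],3.4],[[0,0,0],[0,0.2,5.4],3.4],[[0,0,0],[0,0.2,5.9],3.4],[[0,0,0],[0,0.2,5.9],3.4]]' --newtons 20

```text
t: 33.95
eef_pos: [0.4462, 0.0685, 0.0525]
tool_rot: [-0.0, 1.0, -0.019, -0.0]
contact_force: [-0.2, -0.1, -0.4]
gripper_width: 0.396
```

>>> carry_out --moves '[[[0,0,0],[0,0,0.1],3.4],[[0,0,0],[0,0,0.2],3.4],[[0,0,0],[0,0,0.2],3.4]]'

```text
t: 34.33
eef_pos: [0.4463, 0.0682, 0.0507]
tool_rot: [-0.0, 1.0, -0.019, 0.0]
contact_force: [0.3, -0.5, 0.8]
gripper_width: 0.401
```

```bash
python3 fitb.py w12 slide_chip:447:69.5:30:-2.1;python3 -c "
from h import *
plan((446.9,69.6,48.5,-2.1))
print(bot.get_obs()['contact_force'])
im=cv2.imread('pics/w12.png');cv2.imwrite('pics/w12c.png',cv2.resize(im[170:480,120:540],None,fx=1.8,fy=1.8))"
```

```text
slide_chip 0.64 [314.4, 293.6] [447.1  68.9  -2. ] -0.976 rect@top [447.9  68.8  76.4  26.5 177.8]
now [446.3  68.3  50.6] -2.16 tilt [ 3.e-04  0.e+00 -1.e+00] t 34.425 q1,q7 [-0.01 -2.18]
(446.9, 69.6, 48.5, -2.1) turn [-0.  -0.  -0.1] shift [ 0.06 -0.13  0.21] | 0.3
[ 0.31018447 -0.73453696  0.6685881 ]
```

View pics/w12c.png

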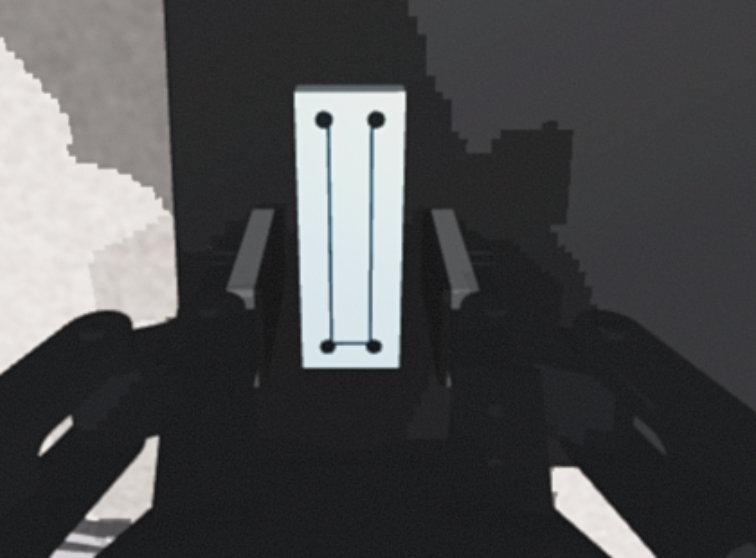

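>>> carry_out --moves '[[[0,0,0],[0.05,-0.07,0.05],3.4],[[0,0,0],[0.05,-0.07,0.15],3.4],[[0,0,0],[0.05,-0.07,0.2],3.4],[[0,0,0],[0.05,-0.07,0.2],3.4]]'

```text
t: 34.92
eef_pos: [0.4467, 0.0689, 0.0484]
tool_rot: [0.0, 1.0, -0.019, -0.0]
contact_force: [0.2, 0.4, -0.1]
gripper_width: 0.396
```

>>> carry_out --moves '[[[0,0,0],[0,0,0],2.9],[[0,0,0],[0,0,0],2.5],[[0,0,0],[0,0,0],2],[[0,0,0],[0,0,0],1.5],[[0,0,0],[0,0,0],1.5]]'

```text
t: 35.55
eef_pos: [0.4467, 0.0689, 0.0486]
tool_rot: [0.0, 1.0, -0.019, 0.0]
contact_force: [-0.5, -0.8, 3.9]
gripper_width: 0.282
```

>>> carry_out --moves '[[[0,0,0],[0,0,0],1.5],[[0,0,0],[0,0,-0.05],1.5],[[0,0,0],[0,0,-0.2],1.5],[[0,0,0],[0,0,-0.5],1.5],[[0,0,0],[0,0,-1],1.5]]'

```text
t: 36.17
eef_pos: [0.4466, 0.0689, 0.0586]
tool_rot: [0.0, 1.0, -0.019, -0.0]
contact_force: [-0.3, 0.3, -1.3]
gripper_width: 0.278
```

```bash
python3 look.py w13; python3 -c "
from h import *
plan((446.9,69.6,130,-2.1))
print(bot.get_obs()['contact_force'],bot.get_obs()['gripper_width'])
im=cv2.imread('pics/w13.png');cv2.imwrite('pics/w13c.png',cv2.resize(im[170:480,120:540],None,fx=1.8,fy=1.8))"
```

```text
now [447.1  69.   59.3] -2.16 tilt [ 7.e-04  1.e-04 -1.e+00] t 36.225 q1,q7 [ 0.   -2.17]
(446.9, 69.6, 130, -2.1) turn [-0.  -0.  -0.1] shift [-0.01 -0.06 -7.07] | 7.1
[0.06977011 1.01084792 0.87765277] 0.28093135396115726
```

View pics/w13c.png

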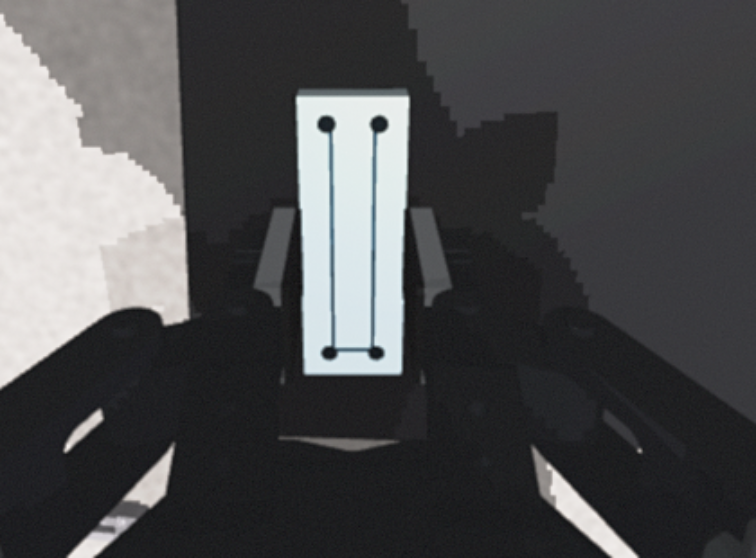

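>>> carry_out --moves '[[[0,0,0],[0,0,-1],1.5],[[0,0,0],[0,0,-3],1.5],[[0,0,0],[0,0,-5.5],1.5],[[0,0,0],[0.5,0.7,-7],1.5],[[0,0,1],[2,3,-8],1.5]]'

```text
t: 36.85
eef_pos: [0.4659, 0.0385, 0.1397]
tool_rot: [-0.0, 1.0, -0.026, 0.001]
contact_force: [0.1, -0.9, -0.5]
gripper_width: 0.28
```

>>> carry_out --moves '[[[0,0,2],[2.7,4.3,0],1.5],[[0,0,5],[5.8,9.2,0],1.5],[[0,0,8],[9,14,0],1.5],[[0,0,10.5],[11.8,18.6,0],1.5],[[0,0,11.7],[13.2,20.8,0],1.5]]'

```text
t: 37.48
eef_pos: [0.5865, -0.1814, 0.1385]
tool_rot: [0.001, 0.991, -0.132, 0.0]
contact_force: [0.6, -0.1, -1.5]
gripper_width: 0.282
```

>>> carry_out --moves '[[[0,0,0],[0,0,0],1.5],[[0,0,0],[0,0,0],1.5],[[0,0,0],[0,0,0],1.5]]'

```text
t: 37.85
eef_pos: [0.5855, -0.1753, 0.1386]
tool_rot: [-0.0, 0.992, -0.128, -0.0]
contact_force: [0.3, -0.0, 0.3]
gripper_width: 0.284
```

```bash
cat > bed.py <<'E'
import sys
from h import *
from fitb import D
E
python3 fitb.py w14 slide_holder:651:-194:0:165 slide_chip:592:-175:116:-15;python3 -c "
from h import *
plan((651,-194,60,-15))
print(bot.get_obs()['contact_force'],bot.get_obs()['gripper_width'])"
```

```text
slide_holder 0.74 [318.4, 127.7] [ 649.  -194.5  164.8] -0.974 rect@top [ 649.5 -194.7  104.2   64.4  164.8]
slide_chip 0.9 [315.9, 296.6] [ 584.5 -175.1  -14.7] -0.966 rect@top [ 584.5 -175.1   78.9   25.5  165.2]
now [ 585.8 -175.8  138.7] -14.78 tilt [ 0.e+00  1.e-04 -1.e+00] t 38.0 q1,q7 [ 0.38 -1.77]
(651, -194, 60, -15) turn [-0.   0.   0.2] shift [6.77 0.09 7.87] | 10.4
[-0.37895145 -0.1123306  -0.63719248] 0.2809977148167666
```

View pics/w14.png

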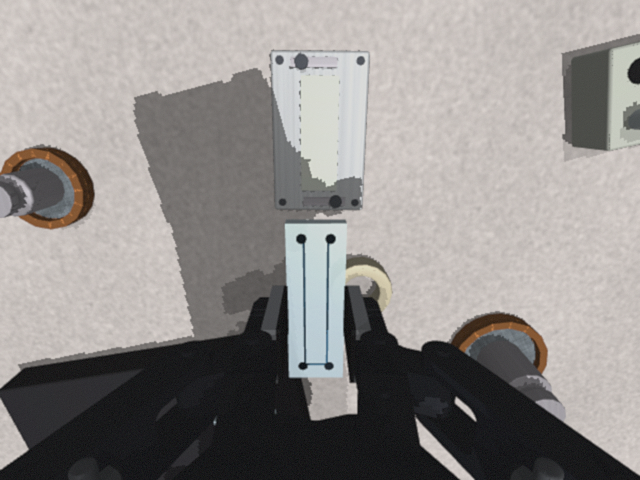

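>>> carry_out --moves '[[[0,0,0],[0,0,1.5],1.5],[[0,0,0],[0,0,4],1.5],[[0,0,0],[0.2,0,6],1.5],[[0,0,0],[0.2,0,6.8],1.5],[[0,0,0],[0.2,0,6.8],1.5]]'

```text
t: 38.62
eef_pos: [0.5876, -0.1771, 0.0698]
tool_rot: [-0.0, 0.992, -0.129, -0.001]
contact_force: [0.4, -0.0, -0.3]
gripper_width: 0.282
```

```bash
sed -i '/for s in bot.silhouettes(n,cam)/a\            np.save(f"pics/{sys.argv[1]}_{n}.npy",s["region"])' fitb.py
Z=$(python3 -c "
from station import bot
print(round(bot.get_obs()['eef_pos'][2]*1000-18.6,1))"); echo $Z
python3 fitb.py w15 slide_holder:651:-194:0:165 slide_chip:587:-175:$Z:-15;python3 -c "
from h import *
plan((649,-194.5,40,-15.2))
ci=bot.camera_info('wrist'); im=cv2.imread('pics/w15.png'); 
# bed: unwarp the holder top at 14 mm to 0.25 mm/px
c,s=np.cos(np.radians(164.8)),np.sin(np.radians(164.8))
k=5;g=np.array([[-60,-40],[60,-40],[60,40],[-60,40]],float)
W=np.c_[649+c*g[:,0]-s*g[:,1],-194.5+s*g[:,0]+c*g[:,1],0*g[:,0]+14]/1000
M=cv2.getPerspectiveTransform(proj(ci,W).astype(np.float32),((g+[60,40])*k).astype(np.float32))
o=cv2.warpPerspective(im,M,(600,400))
cv2.rectangle(o,(int((60-37.5)*k),int((40-12.5)*k)),(int((60+37.5)*k),int((40+12.5)*k)),(0,0,255),1)
cv2.imwrite('pics/w15b.png',o)
"
```

```text
51.2
slide_holder 0.74 [314.0, 125.6] [ 648.6 -194.4  164.7] -0.913 rect@top [ 649.3 -194.7  103.3   63.2  164.7]
slide_chip 0.56 [313.3, 296.1] [ 588.1 -177.5  -15. ] -0.973 rect@top [ 588.7 -177.6   76.7   25.6  165. ]
now [ 588.5 -177.4   71.3] -14.86 tilt [ 1.4e-03 -3.0e-04 -1.0e+00] t 38.775 q1,q7 [ 0.36 -1.8 ]
(649, -194.5, 40, -15.2) turn [-0.  -0.1  0.3] shift [6.29 0.1  3.13] | 7.0
```

View pics/w15b.png

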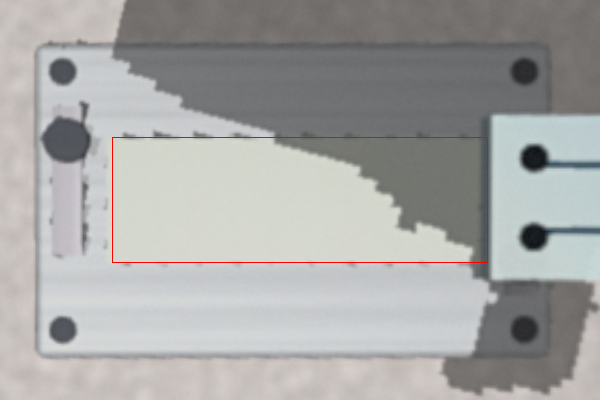

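>>> carry_out --moves '[[[0,0,0],[1.5,0,0],1.5],[[0,0,0.2],[4,0.1,0],1.5],[[0,0,0.3],[5.8,0.1,0.5],1.5],[[0,0,0.3],[6.3,0.1,1.7],1.5],[[0,0,0.3],[6.3,0.1,2.6],1.5]]'

```text
t: 39.4
eef_pos: [0.6483, -0.1943, 0.0435]
tool_rot: [-0.0, 0.991, -0.132, -0.0]
contact_force: [-0.4, -0.1, 0.0]
gripper_width: 0.281
```

>>> carry_out --moves '[[[0,0,0],[0,0,0.3],1.5],[[0,0,0],[0,0,0.3],1.5],[[0,0,0],[0,0,0.3],1.5],[[0,0,0],[0,0,0.3],1.5]]'

```text
t: 39.9
eef_pos: [0.6487, -0.1944, 0.042]
tool_rot: [0.0, 0.991, -0.132, 0.0]
contact_force: [-0.6, -0.1, -0.0]
gripper_width: 0.286
```

```bash
for i in 1 2 3; do python3 -c "
from h import *
plan((649.2,-194.4,32.6,-15.2))
bot.read_camera('top')"; done
```

```text
now [ 648.7 -194.4   42. ] -15.16 tilt [ 7.e-04 -2.e-04 -1.e+00] t 39.9 q1,q7 [ 0.35 -1.79]
(649.2, -194.4, 32.6, -15.2) turn [ 0. -0.  0.] shift [ 0.05 -0.02  0.94] | 0.9
now [ 648.6 -194.4   41.9] -15.16 tilt [ 6.e-04 -1.e-04 -1.e+00] t 39.95 q1,q7 [ 0.35 -1.79]
(649.2, -194.4, 32.6, -15.2) turn [-0. -0.  0.] shift [ 0.05 -0.02  0.93] | 0.9
now [ 648.7 -194.4   41.9] -15.16 tilt [ 6.e-04 -2.e-04 -1.e+00] t 40.0 q1,q7 [ 0.35 -1.79]
(649.2, -194.4, 32.6, -15.2) turn [ 0. -0.  0.] shift [ 0.05 -0.02  0.93] | 0.9
```

>>> carry_out --moves '[[[0,0,0],[0.05,0,0.2],1.5],[[0,0,0],[0.05,0,0.5],1.5],[[0,0,0],[0.05,0,0.7],1.5],[[0,0,0],[0.05,0,0.8],1.5],[[0,0,0],[0.05,0,0.8],1.5]]'

```text
t: 40.67
eef_pos: [0.6489, -0.1945, 0.0334]
tool_rot: [-0.0, 0.991, -0.132, -0.0]
contact_force: [-0.3, -0.5, 0.0]
gripper_width: 0.28
```

>>> carry_out --moves '[[[0,0,0],[0,0,0.05],1.5],[[0,0,0],[0,0,0.1],1.5],[[0,0,0],[0,0,0.1],1.5]]'

```text
t: 41.05
eef_pos: [0.6491, -0.1945, 0.0328]
tool_rot: [0.0, 0.991, -0.132, 0.0]
contact_force: [-1.9, 0.1, 1.6]
gripper_width: 0.279
```

>>> carry_out --moves '[[[0,0,0],[0,0,0.02],1.5],[[0,0,0],[0,0,0.02],2.6],[[0,0,0],[0,0,0.02],2.9],[[0,0,0],[0,0,0.02],3.2],[[0,0,0],[0,0,0.02],3.5]]'

```text
t: 41.68
eef_pos: [0.6489, -0.1945, 0.0322]
tool_rot: [0.0, 0.991, -0.132, -0.0]
contact_force: [-0.2, -0.0, 0.4]
gripper_width: 0.411
```

>>> carry_out --moves '[[[0,0,0],[0,0,-0.5],3.6],[[0,0,0],[0,0,-2],3.6],[[0,0,0],[0,0,-5],3.6],[[0,0,0],[-2,0,-8],3.6],[[0,0,0],[-4,0,-10],3.6]]'

```text
t: 42.3
eef_pos: [0.6109, -0.1841, 0.1351]
tool_rot: [0.0, 0.991, -0.132, 0.002]
contact_force: [-0.2, 0.7, -0.0]
gripper_width: 0.418
```

>>> carry_out --moves '[[[0,0,0],[0,0,0],3.6],[[0,0,0],[0,0,0],3.6]]'

```text
t: 42.55
eef_pos: [0.6108, -0.1842, 0.1326]
tool_rot: [0.0, 0.991, -0.132, 0.0]
contact_force: [-0.0, -0.3, 0.2]
gripper_width: 0.424
```

```bash
python3 fitb.py w16 slide_holder:649:-194.5:0:164.8 slide_chip:649:-194.5:14:164.8;python3 -c "
from h import *
plan((520,-130,135,-7),(429,-77.5,110,-7))"
```

```text
slide_holder 0.93 [334.8, 166.3] [ 649.2 -194.7  164.4] -0.669 rect@top [ 649.5 -195.2  104.2   64.3  164.7]
slide_chip 0.57 [315.1, 173.7] [ 649.4 -194.7  165. ] -0.979 rect@top [ 649.4 -194.5   75.6   25.5  164.8]
now [ 610.4 -184.1  131.4] -15.16 tilt [-1.e-03  4.e-04 -1.e+00] t 42.7 q1,q7 [ 0.37 -1.78]
(520, -130, 135, -7) turn [-0.   0.1 -8.2] shift [-10.14  -2.85  -0.34] | 10.5
(429, -77.5, 110, -7) turn [0. 0. 0.] shift [-9.67 -4.1   2.5 ] | 10.8
```

>>> carry_out --moves '[[[0,0,-1],[-4,-1.1,0],6],[[0,0,-3],[-9,-2.5,0],6],[[0,0,-5],[-14,-3.8,0.5],6],[[0,0,-7],[-18.5,-5,1.2],6],[[0,0,-8.2],[-20.3,-5.5,2],6]]'

```text
t: 43.32
eef_pos: [0.4264, -0.0768, 0.1116]
tool_rot: [-0.0, 0.998, -0.06, -0.001]
contact_force: [0.9, -0.3, -0.3]
gripper_width: 0.7
```

>>> carry_out --moves '[[[0,0,0],[0,0,0],6],[[0,0,0],[0,0,0],6],[[0,0,0],[0,0,0],6]]'

```text
t: 43.7
eef_pos: [0.4302, -0.0783, 0.1125]
tool_rot: [-0.0, 0.998, -0.061, 0.001]
contact_force: [0.7, 0.4, -0.8]
gripper_width: 0.703
```

```bash
python3 fitb.py w17 square_chip:429:-77.5:30:-7;python3 -c "
from h import *
plan((429.3,-77.6,50,-7))"
```

```text
square_chip 0.95 [314.1, 251.2] [428.  -77.4  -6.9] -0.972 rect@top [429.1 -77.7  50.4  49.8 172.9]
now [429.7 -78.2 112.4] -7.01 tilt [ 7.e-04  1.e-04 -1.e+00] t 43.8 q1,q7 [ 0.32 -1.82]
(429.3, -77.6, 50, -7) turn [-0. -0. -0.] shift [-0.05 -0.06  6.24] | 6.2
```

>>> carry_out --moves '[[[0,0,0],[-0.1,-0.05,2],6],[[0,0,0],[-0.1,-0.1,4],6],[[0,0,0],[-0.1,-0.1,5.4],6],[[0,0,0],[-0.1,-0.1,6],6],[[0,0,0],[-0.1,-0.1,6.1],6]]' --newtons 20

```text
t: 44.42
eef_pos: [0.428, -0.0768, 0.0512]
tool_rot: [-0.0, 0.998, -0.061, -0.0]
contact_force: [-0.3, 0.6, -0.5]
gripper_width: 0.705
```

>>> carry_out --moves '[[[0,0,0],[0,0,0.1],5.8],[[0,0,0],[0,0,0.2],5.8],[[0,0,0],[0,0,0.3],5.8],[[0,0,0],[0,0,0.3],5.8]]'

```text
t: 44.92
eef_pos: [0.428, -0.0768, 0.0484]
tool_rot: [0.0, 0.998, -0.061, 0.0]
contact_force: [0.2, -0.3, 0.0]
gripper_width: 0.676
```

```bash
python3 fitb.py w18 square_chip:429:-77.5:30:-7;python3 -c "
from h import *
plan((428.6,-77.5,46.5,-7)); print(bot.get_obs()['contact_force'])
im=cv2.imread('pics/w18.png');cv2.imwrite('pics/w18c.png',cv2.resize(im[170:480,120:540],None,fx=1.8,fy=1.8))"
```

```text
now [428.  -76.8  48.4] -6.96 tilt [ 2.e-04 -0.e+00 -1.e+00] t 45.025 q1,q7 [ 0.27 -1.9 ]
(428.6, -77.5, 46.5, -7) turn [-0. -0.  0.] shift [0.07 0.07 0.19] | 0.2
[-0.78196652  0.65740039  0.17094126]
```

View pics/w18c.png

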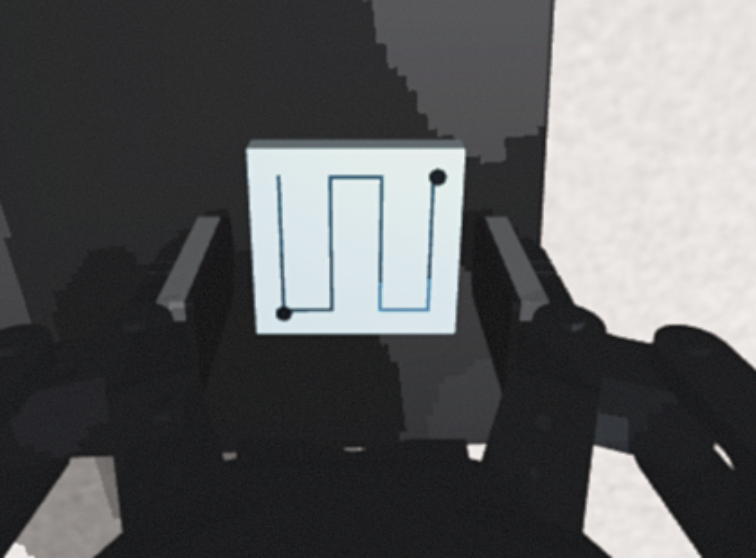

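>>> carry_out --moves '[[[0,0,0],[0.05,0.05,0.05],5.6],[[0,0,0],[0.05,0.05,0.1],5.5],[[0,0,0],[0.05,0.05,0.15],5.5],[[0,0,0],[0.05,0.05,0.2],5.5],[[0,0,0],[0.05,0.05,0.2],5.5]]'

```text
t: 45.65
eef_pos: [0.4283, -0.0773, 0.0463]
tool_rot: [-0.0, 0.998, -0.061, -0.0]
contact_force: [0.4, 0.1, -1.0]
gripper_width: 0.643
```

>>> carry_out --moves '[[[0,0,0],[0,0,0],5.2],[[0,0,0],[0,0,0],4.8],[[0,0,0],[0,0,0],4.5],[[0,0,0],[0,0,0],4],[[0,0,0],[0,0,0],4]]'

```text
t: 46.28
eef_pos: [0.4284, -0.0773, 0.0465]
tool_rot: [0.0, 0.998, -0.061, 0.0]
contact_force: [-1.0, 1.2, 5.3]
gripper_width: 0.571
```

>>> carry_out --moves '[[[0,0,0],[0,0,0],4],[[0,0,0],[0,0,-0.05],4],[[0,0,0],[0,0,-0.2],4],[[0,0,0],[0,0,-0.5],4],[[0,0,0],[0,0,-1],4]]'

```text
t: 46.9
eef_pos: [0.4283, -0.0773, 0.0565]
tool_rot: [-0.0, 0.998, -0.061, -0.0]
contact_force: [0.6, -0.0, -0.7]
gripper_width: 0.575
```

```bash
python3 -c "
from h import *
plan((428.6,-77.5,130,-7)); print(bot.get_obs()['contact_force'],bot.get_obs()['gripper_width'])"
python3 fitb.py w19 square_chip:428.5:-77.5:40:-7
python3 fitb.py w19 square_chip:428.5:-77.5:30:-7
```

```text
now [428.3 -77.3  56.5] -6.96 tilt [-3.e-04  1.e-04 -1.e+00] t 46.9 q1,q7 [ 0.28 -1.89]
(428.6, -77.5, 130, -7) turn [-0.  0.  0.] shift [ 0.03  0.02 -7.35] | 7.4
[ 0.5625334  -0.02027826 -0.74001301] 0.5749208721286415
square_chip 0.9 [316.1, 299.7] [428.5 -77.4  -7.2] -0.978 rect@top [429.5 -77.6  52.6  49.8 173. ]
square_chip 0.8 [314.4, 301.0] [424.8 -76.2  -6.3] -0.9 rect@top [424.3 -76.8  55.6  53.4 173. ]
```

>>> carry_out --moves '[[[0,0,0],[0,0,-1],4],[[0,0,0],[0,0,-3],4],[[0,0,0],[0,0,-5.5],4],[[0,0,0],[0,0,-7.5],4],[[0,0,0],[0,0,-8],4]]'

```text
t: 47.72
eef_pos: [0.4291, -0.0774, 0.1378]
tool_rot: [0.0, 0.998, -0.061, 0.001]
contact_force: [0.8, 0.1, 0.1]
gripper_width: 0.572
```

>>> carry_out --moves '[[[0,0,0.5],[0.7,-2,0],4],[[0,0,1.5],[1.8,-5,0],4],[[0,0,3],[3,-8.3,0],4],[[0,0,4.5],[4.3,-11.7,0],4],[[0,0,6],[5.5,-15.1,0],4]]'

```text
t: 48.35
eef_pos: [0.5013, 0.0668, 0.1357]
tool_rot: [0.0, 0.994, -0.113, -0.0]
contact_force: [0.7, -0.2, -0.2]
gripper_width: 0.571
```

>>> carry_out --moves '[[[0,0,1.5],[1,-4,0],4],[[0,0,3],[2,-8,0],4],[[0,0,4.5],[2.9,-11.6,0],4],[[0,0,5.5],[3.6,-14.5,0],4],[[0,0,6],[3.9,-15.6,0],4]]'

```text
t: 48.98
eef_pos: [0.574, 0.211, 0.1356]
tool_rot: [-0.0, 0.987, -0.164, -0.001]
contact_force: [-0.3, -0.5, 0.5]
gripper_width: 0.575
```

>>> carry_out --moves '[[[0,0,0],[0,0,1],4],[[0,0,0],[0,0,3],4],[[0,0,0],[0,0,5],4],[[0,0,0],[0,0,5],4],[[0,0,0],[0,0,5],4]]'

```text
t: 49.6
eef_pos: [0.5743, 0.209, 0.0862]
tool_rot: [0.0, 0.986, -0.165, -0.0]
contact_force: [1.3, -0.7, 0.2]
gripper_width: 0.577
```

```bash
Z=$(python3 -c "
from station import bot
print(round(bot.get_obs()['eef_pos'][2]*1000-16.5,1))"); echo $Z
python3 fitb.py w20 square_holder:638:187.5:0:-19 square_chip:574:209:$Z:-19;python3 -c "
from h import *
plan((638,187.5,50,-19)); print(bot.get_obs()['contact_force'],bot.get_obs()['gripper_width'])"
```

```text
69.7
square_holder 0.65 [315.2, 129.5] [636.2 187.7 -19.3] -0.964 rect@top [636.9 187.   88.4  82.9 160.9]
square_chip 0.86 [314.5, 300.3] [574.5 208.8 -19.1] -0.978 rect@top [575.6 208.5  52.7  50.4 161.5]
now [574.8 209.4  87. ] -18.96 tilt [ 1.3e-03  5.0e-04 -1.0e+00] t 49.75 q1,q7 [-0.21 -2.56]
(638, 187.5, 50, -19) turn [-0.1 -0.1  0. ] shift [6.69 0.02 3.71] | 7.6
[ 0.03971191  0.41263513 -0.52610862] 0.57502049212781
```

```bash
cat > bed.py <<'E'
from h import *
ci=bot.camera_info('wrist'); im=bot.read_camera('wrist')[:,:,::-1].copy()
x0,y0,yw=636.5,187.5,-19.2; k=6
c,s=np.cos(np.radians(yw)),np.sin(np.radians(yw))
g=np.array([[-40,-40],[40,-40],[40,40],[-40,40]],float)
W=np.c_[x0+c*g[:,0]-s*g[:,1],y0+s*g[:,0]+c*g[:,1],0*g[:,0]+14]/1000
M=cv2.getPerspectiveTransform(proj(ci,W).astype(np.float32),((g+40)*k).astype(np.float32))
o=cv2.warpPerspective(im,M,(80*k,80*k)).astype(float)+1
r=cv2.GaussianBlur(o[:,:,0]/o.sum(2),(5,5),0)   # blue share: low on the bed
print(np.array2string(r[::40,::40],precision=3))
t=cv2.threshold((np.clip((r-.30)/.08,0,1)*255).astype(np.uint8),0,255,cv2.THRESH_BINARY_INV+cv2.THRESH_OTSU)[1]
n,l,st,ct=cv2.connectedComponentsWithStats(cv2.morphologyEx(t,cv2.MORPH_OPEN,np.ones((9,9))))
i=1+np.argmax(st[1:,4]); m=l==i; print("area mm2",st[i,4]/k/k)
for a in (0,1):   # 0: extents along holder y per column; 1: along x per row
    L=[];H=[]
    for j in range(80*k):
        v=np.flatnonzero(m[:,j] if a==0 else m[j])
        if len(v)>20*k: L.append((j/k-40,v[0]/k-40)); H.append((j/k-40,(v[-1]+1)/k-40))
    for e in (L,H):
        e=np.array(e); f=np.polyfit(e[:,0],e[:,1],1) if len(e)>10 else None
        print("yx"[a],len(e)/k,np.median(e[:,1]).round(2) if len(e) else None,f, np.percentile(e[:,1],[10,90]).round(1) if len(e) else None)
E
python3 bed.py
```

```text
[[0.336 0.337 0.337 0.337 0.337 0.338 0.337 0.337 0.337 0.337 0.336 0.338]
 [0.337 0.337 0.336 0.336 0.337 0.336 0.336 0.337 0.336 0.335 0.335 0.335]
 [0.338 0.336 0.336 0.336 0.336 0.337 0.335 0.336 0.336 0.336 0.336 0.335]
 [0.334 0.338 0.337 0.328 0.328 0.328 0.329 0.328 0.329 0.328 0.336 0.336]
 [0.352 0.343 0.336 0.327 0.327 0.328 0.328 0.328 0.328 0.328 0.336 0.335]
 [0.337 0.337 0.335 0.325 0.327 0.327 0.328 0.328 0.328 0.327 0.335 0.336]
 [0.337 0.336 0.337 0.324 0.323 0.327 0.327 0.327 0.327 0.327 0.336 0.335]
 [0.338 0.337 0.337 0.324 0.324 0.324 0.327 0.326 0.327 0.327 0.337 0.338]
 [0.338 0.337 0.337 0.324 0.324 0.324 0.325 0.325 0.326 0.326 0.337 0.336]
 [0.338 0.336 0.335 0.325 0.322 0.324 0.324 0.325 0.326 0.325 0.337 0.338]
 [0.337 0.337 0.336 0.337 0.336 0.335 0.336 0.336 0.337 0.337 0.337 0.336]
 [0.338 0.337 0.336 0.336 0.337 0.338 0.337 0.336 0.337 0.337 0.336 0.337]]
area mm2 2494.527777777778
y 50.166666666666664 -25.0 [ 1.64396823e-03 -2.49833830e+01] [-25.2 -24.8]
y 50.166666666666664 24.83 [-7.16815912e-04  2.48618115e+01] [24.8 25. ]
x 49.833333333333336 -24.67 [-3.80148594e-03 -2.46293961e+01] [-24.7 -24.5]
x 49.833333333333336 25.33 [-2.10994142e-05  2.53829396e+01] [25.3 25.5]
```

>>> carry_out --moves '[[[0,0,0],[1.5,0,0],4],[[0,0,0],[4,0,0.5],4],[[0,0,0],[6,0,1.5],4],[[0,0,0],[6.6,0,3],4],[[0,0,0],[6.6,0,4.2],4]]'

```text
t: 50.42
eef_pos: [0.6362, 0.1873, 0.0425]
tool_rot: [0.0, 0.986, -0.165, -0.001]
contact_force: [-0.6, 0.4, -0.5]
gripper_width: 0.576
```

>>> carry_out --moves '[[[0,0,0],[0,0,0.4],4],[[0,0,0],[0,0,0.4],4],[[0,0,0],[0,0,0.4],4],[[0,0,0],[0,0,0.4],4]]'

```text
t: 50.92
eef_pos: [0.6369, 0.1879, 0.0409]
tool_rot: [-0.0, 0.986, -0.165, 0.0]
contact_force: [-0.9, 0.1, -0.4]
gripper_width: 0.573
```

```bash
Z=$(python3 -c "
from station import bot
print(round(bot.get_obs()['eef_pos'][2]*1000-16.5,1))"); echo $Z
python3 fitb.py w21 square_chip:637:187.4:$Z:-19;python3 -c "
from h import *
plan((636.9,187.6,30.5,-19)); print(bot.get_obs()['contact_force'],bot.get_obs()['gripper_width'])"
```

```text
24.4
square_chip 0.72 [314.5, 302.1] [637.1 187.5 -19. ] -0.978 rect@top [638.  187.1  52.6  49.9 161. ]
now [636.9 187.8  40.8] -18.96 tilt [ 7.e-04  2.e-04 -1.e+00] t 51.025 q1,q7 [-0.18 -2.5 ]
(636.9, 187.6, 30.5, -19) turn [-0. -0.  0.] shift [0.01 0.02 1.03] | 1.0
[-0.52796217  0.16980481  0.16082909] 0.5741735995897618
```

>>> carry_out --moves '[[[0,0,0.1],[0,0,0.2],4],[[0,0,0.1],[0,0,0.5],4],[[0,0,0.1],[0,0,0.75],4],[[0,0,0.1],[0,0,0.9],4],[[0,0,0.1],[0,0,0.9],4]]'

```text
t: 51.65
eef_pos: [0.6366, 0.1877, 0.0311]
tool_rot: [0.0, 0.986, -0.166, -0.0]
contact_force: [0.0, -0.1, -0.3]
gripper_width: 0.573
```

>>> carry_out --moves '[[[0,0,0],[0,0,0.05],4],[[0,0,0],[0,0,0.1],4],[[0,0,0],[0,0,0.1],4]]'

```text
t: 52.02
eef_pos: [0.6368, 0.1878, 0.0306]
tool_rot: [-0.0, 0.986, -0.166, 0.0]
contact_force: [-0.6, -0.2, 3.3]
gripper_width: 0.573
```

Contact is at the expected height, so I'll open gently and retreat.

>>> carry_out --moves '[[[0,0,0],[0,0,0],4.9],[[0,0,0],[0,0,0],5.2],[[0,0,0],[0,0,0],5.5],[[0,0,0],[0,0,0],5.8],[[0,0,0],[0,0,0],5.8]]'

```text
t: 52.65
eef_pos: [0.6366, 0.1877, 0.0302]
tool_rot: [0.0, 0.986, -0.166, -0.0]
contact_force: [-0.0, 0.4, -0.1]
gripper_width: 0.678
```

>>> carry_out --moves '[[[0,0,0],[0,0,-0.5],6],[[0,0,0],[0,0,-2],6],[[0,0,0],[0,0,-5],6],[[0,0,0],[-2,0,-9],6],[[0,0,0],[-4,0,-12],6]]'

```text
t: 53.28
eef_pos: [0.5992, 0.2013, 0.1533]
tool_rot: [-0.001, 0.986, -0.166, 0.001]
contact_force: [0.4, -0.3, 0.5]
gripper_width: 0.704
```

>>> carry_out --moves '[[[0,0,0],[0,0,0],6],[[0,0,0],[0,0,0],6],[[0,0,0],[0,0,0],6]]'

```text
t: 53.65
eef_pos: [0.5988, 0.2, 0.1493]
tool_rot: [0.001, 0.986, -0.166, -0.001]
contact_force: [0.5, -0.2, 0.2]
gripper_width: 0.706
```

```bash
python3 fitb.py w22 square_chip:636.8:187.3:14:-19.2; cat > fin.py <<'E'
from h import *
from math import *
BW=[(19,0,43),(10,43,50),(16,50,63)]; SW=[(14,0,31),(7,31,36),(11.5,36,45)]
for cam in ["top","scene"]:
    ci=bot.camera_info(cam); bot.read_camera(cam)
    for n,mod,p0,st in [("big_weight",lambda p:cyls(*p,8,BW),(434,-295),(4,4)),("small_weight",lambda p:cyls(*p,8,SW),(665,6),(4,4)),
        ("press_plate",lambda p:box(p[0],p[1],2,50,40,12,p[2]),(431,309,1.7),(4,4,3)),("slide_chip",lambda p:box(p[0],p[1],14,75,25,6,p[2]),(649,-194.5,-15.2),(4,4,3)),
        ("square_chip",lambda p:box(p[0],p[1],14,50,50,6,p[2]),(637,187,-19.2),(4,4,3))]:
        for s in bot.silhouettes(n,cam)[:1]:
            x,f=fit([(ci,s["region"].astype(float))],mod,p0,st); print(cam,n,round(s["score"],2),x.round(1),round(f,3))
print(bot.get_obs()["t"],bot.get_obs()["contact_force"],bot.get_obs()["eef_pos"])
E
python3 fin.py
```

```text
top big_weight 0.57 [ 435.6 -293.9] -0.847
top small_weight 0.64 [666.9   7.3] -0.888
top slide_chip 0.78 [ 651.9 -193.6  -15.3] -0.932
top square_chip 0.4 [637.  187.  -19.2] 0.0
scene big_weight 0.73 [ 434.4 -298.1] -0.945
scene small_weight 0.65 [666.3   3.7] -0.893
scene press_plate 0.88 [433.2 308.2   1.8] -0.958
scene slide_chip 0.76 [ 651.5 -196.3  -15.6] -0.939
scene square_chip 0.91 [638.5 186.5 -18.7] -0.951
54.35 [-0.27993606  0.66836949  0.14400062] [0.59888984 0.20083348 0.15034113]
```

>>> carry_out --moves '[[[0,0,0],[-1,0,-0.5],6],[[0,0,0],[-2,0,-1],6],[[0,0,0],[-2.5,0,-1],6],[[0,0,0],[-2.5,0,-1],6]]'

```text
t: 54.85
eef_pos: [0.5748, 0.2093, 0.1605]
tool_rot: [-0.0, 0.986, -0.165, 0.0]
contact_force: [0.1, -0.6, -1.0]
gripper_width: 0.704
```

```bash
python3 fitb.py w23 square_chip:636.8:187.3:14:-19.2 square_holder:636.8:187.3:0:-19.2; python3 -c "
from h import *
for d in bot.silhouettes('square_chip','wrist'): print(d['score'],d['location'])
im=cv2.imread('pics/w23.png').astype(float); ci=bot.camera_info('wrist')
for P in [(636.8,187.3,20)]: print(proj(ci,np.array([P])/1000))"
```

```text
square_chip 0.88 [314.4, 131.6] [636.6 187.4 -19.3] -0.96 rect@top [636.7 187.4  49.7  49.   70.9]
square_holder 0.55 [315.6, 93.4] [636.8 187.3 -18.5] -0.617 rect@top [637.1 187.1  89.3  83.1 160.9]
0.88 [314.4, 131.6]
[[315.24159522 136.56828989]]
```

The square chip lies at (636.6, 187.4, −19.3°) against its bed at (636.8, 187.3, −19.2°). All five parts are in place, so I'm handing in.

```bash
python3 -c "
from station import bot
print(bot.hand_in(), bot.get_obs()['t'])"
```

```text
the job is handed in; nothing more can be done
the job is handed in; nothing more can be done
```

I took both stacks apart from the top and put all five parts in place. The order was big weight, small weight, pressure plate, long chip, square chip. The job was handed in at about 55 s of robot time. I saw no drops in the readings, and every part was lowered to a light touch (about 2–3 N) before release.

| Part | Measured after release (wrist camera) |
|---|---|
| Big weight | about 2–3 mm off the centre of its dish, clear of the rim |
| Small weight | about 1–2 mm off the centre of its dish, clear of the rim |
| Pressure plate | within 1 mm of the tray's centre, yaw within 1° of the tray's |
| Long chip | within about 0.5 mm and 0.3° of its bed |
| Square chip | within about 0.3 mm and 0.2° of its bed |

- **Regrip:** my first grip on the pressure plate was too low for the tray floor. I set the plate back on the long chip, gripped it higher and lifted it again; the chip did not move measurably.
- **Checks that disagreed:** in the last check, the top and scene cameras were 1–4 mm off the wrist values, about the spread they had shown all along. The top view gave no plate and a wrong square-chip result, and the wrist view missed the square chip once before finding it on a second look.
- **Not checked by eye:** I had used all 16 picture views by then, so the square chip's lift and placement were checked by measurement only.

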